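# Tip the spent tealights and tablets into the flap-lid dish

## Robot

A 6-joint arm with a two-finger parallel gripper is mounted at the origin on the work surface. World frame = base frame: x ahead of the robot, y to its left, z up, the work surface at z = 0. Lengths are in mm, angles in rad, forces in N, time in s.
With the tool pointing down it reaches from about 350 to 975 mm from the base axis. Payload 7.1 kg.
Tool frame: the origin (TCP) lies at the very end of the fingers, on their centre line; the grasp point (between the pads) lies 19 mm behind it; z points along the fingers, y is the direction in which the jaws open and shut (so a half turn about z gives the same grasp; the last joint's range is limited). The gripper opens to 88 mm and grips with 3 to 60 N. Pads are 20 mm wide; open, the fingers measure 115 mm over their backs; the gripper's body (75 mm by 178 mm) begins 61 mm behind the grasp point.
Start: joints at [1.132, 0.423, 1.63, -0, 1.089, -0.019], TCP at [254.704, 570.728, 222.675] pointing down, gripper open.
Joint ranges: [-3, 3], [-0.9, 2.11], [0.09, 2.58], [-1.31, 4.45], [0.11, 2.69], [-2.54, 2.54]. Speed limits (rad/s): [2.39, 2.39, 3.01, 3.14, 3.14, 3.14].

## Interface

Orientations are given as a rotation vector (axis times angle).
In Python, from workcell import readout, imaging, close_job gives the robot as it stands.
- The arm moves only by the tool carry_out, never from a script. Its argument "rows" is a list of rows, each a list of 3 entries, a list of its own where there are three numbers: the shift along the tool's x, y, z in m, then the turn, a rotation vector about the tool's x, y, z in rad, then the closure, from 0 (fully open) to 1 (shut). In form: [[[dx, dy, dz], [wx, wy, wz], hand], ...]. A call has 1 to 12 rows; each row shifts and turns the commanded pose from where the row before left it, along the tool's axes as they then stand; what a row does not reach is not made up. A row lasts 1/12 s, in which the tool goes at most 41.7 mm and 7.16 degrees, less where a joint would pass 70% of its speed; a pose out of reach is approached as far as the arm can. A call with a gripper value outside its range is refused whole. The fingers move at their own pace and stop on an object; the grip force is fixed at half the most. Time passes only in rows, so rows that do not move let the fingers close. It gives the time, the measured TCP pose, the force and the opening at its end, in the units of the state.
- readout.get_obs(): the state, without advancing time (a new reading comes with each control period).
- imaging.get_image(name): name is "scene" or "top"; returns the picture (480x640x3 uint8, red, green, blue); there is no depth.
- imaging.camera_params(name): a dict with "fx", "fy", "cx", "cy" (pixels), "rvec" (rotation vector, rad) and "tvec" (3), from world to camera coordinates, as OpenCV has them. Camera axes: x right, y down, z forward; pixel columns grow to the right and rows downward; lengths in mm; the calibration is good to about 2 mm. A picture is of the moment at which its call begins. camera_params takes no time and is no camera call.
- close_job(): hands the job in, once; it reports no verdict.
The state is a dict: "t": time; "qpos": joint angles; "qvel": joint speeds; "joint_torque": joint torques, N m; "ee_pos": TCP position; "orientation": TCP orientation; "ft_force": force on the tool from outside, world axes, zero at the start; "moment": the same for the moment, N m; "width": finger opening in mm.
Only numpy, scipy, OpenCV 4.12 (cv2) and the standard library are available. Lean on these libraries where they do the work, as an engineer would, in place of code of your own. Each camera call takes 0.05 s, during which the arm holds its last target.

## Task

Clear the burnt-out bits from the bistro table: with the red dish's flap still shut, gather every spent tablet lying on the table onto the scoop tray beside the tealights; only then open the flap right up, lift the loaded tray and tip its whole load into the dish over the tray's open front edge. Finish with the empty tray set down level and centred on the bamboo trivet again (it may face either way), every spent piece in the dish and the flap fully shut. Do not push the lamp, citronella pot or tumbler about.

Things in the scene. Friction and masses are not known exactly. Their poses are not given: they have to be found in the camera images.
- flap (a joint): Opening angle (rad) of the red dish's flap lid: 0 shut, 1.7 fully open (standing just past upright). The hinge is stiff (about 0.3 N m of friction, with the lid's weight of 0.25 kg): the flap stays at whatever angle it is left.
- flap_hinge (a point): Middle of the flap's hinge line, on top of the dish's far (+x) rim, 80 mm above the dish's underside; it turns with the flap. The hinge line runs along the dish's y axis. The flap is a red slab 170 x 170 x 8 mm that covers the whole mouth.
- flap_handle (a point): Middle of the flap's handle: a round steel bar, 11 mm thick and 95 mm long, parallel to the hinge line, 35 mm off the flap's upper face. Flap shut, it is 123 mm above the dish's underside and 140 mm from the hinge, to the dish's -x side; it travels on an arc about the hinge, up and over to +x. Pinch it from straight above, fingers closing across it; the bar can turn between the pads.
- dish: Square red ceramic waste dish with a hinged flap lid, 170 x 170 mm and 80 mm high, walls and floor 8 mm (mouth inside 154 x 154 mm); heavy, does not move. Origin: centre of its underside; x points to the hinge side, z up.
- trivet: Bamboo fan-shaped trivet, 10 mm thick, about 170 mm long, fixed to the table; the fan widens along its +x axis. The tray starts on it, the tray's x roughly along the trivet's x. Origin: the trivet's centre, at table height. Its supporting part reaches 60 mm to -x, 80 mm to +x and 55 mm to either side of that.
- tray: Steel scoop tray 170 (x) x 110 (y) mm, about 0.25 kg. Floor 4 mm thick; walls 4 mm thick, 25 mm high at the back (-x) and sides; the front (+x) is open without a lip: pieces slide out there when it is tipped forward 40 degrees or more. A wooden cross-bar along y bridges it as a handle, centre 20 mm behind the tray's centre and 72 mm above its underside. Origin: centre of its underside, z up.
- tray_grip (a point): Centre of the tray's flat wooden cross-bar handle (tray axes): 10 mm thick (x), 18 mm high (z), the full 110 mm wide (y). Pinch it from above, fingers closing along the tray's x.
- tray_spout (a point): Middle of the tray's open front edge, on the floor's upper face, 85 mm ahead of the tray's centre (tray axes).
- lamp: Glass hurricane lamp, 104 mm across, 167 mm high, loose bystander. Origin: centre of its underside.
- citronella_pot: White plastic pot with a screw-top cover, 112 mm across, 76 mm high, loose bystander. Origin: centre of its underside.
- tumbler: Drinking glass, 72 mm across, 90 mm high, on a round cork coaster, loose bystander. Origin: centre of its underside.
- tealight0: Spent tealight: aluminium cup full of wax, 38 mm across, 16 mm high, about 18 g, standing in the rear two thirds of the tray; 2 to 4 of the four are there. Origin: centre of its underside.
- tealight1: Spent tealight: aluminium cup full of wax, 38 mm across, 16 mm high, about 18 g, standing in the rear two thirds of the tray; 2 to 4 of the four are there. Origin: centre of its underside.
- tealight2: Spent tealight: aluminium cup full of wax, 38 mm across, 16 mm high, about 18 g, standing in the rear two thirds of the tray; 2 to 4 of the four are there. Origin: centre of its underside.
- tealight3: Spent tealight: aluminium cup full of wax, 38 mm across, 16 mm high, about 18 g, standing in the rear two thirds of the tray; 2 to 4 of the four are there. Origin: centre of its underside.
- tablet0: Spent repellent tablet: brown pressed-board slab, 42 (x) x 28 (y) x 7 mm (z), about 14 g, lying flat on the table; 2 to 4 of the four are there. Origin: centre of its underside.
- tablet1: Spent repellent tablet: brown pressed-board slab, 42 (x) x 28 (y) x 7 mm (z), about 14 g, lying flat on the table; 2 to 4 of the four are there. Origin: centre of its underside.
- tablet2: Spent repellent tablet: brown pressed-board slab, 42 (x) x 28 (y) x 7 mm (z), about 14 g, lying flat on the table; 2 to 4 of the four are there. Origin: centre of its underside.
- tablet3: Spent repellent tablet: brown pressed-board slab, 42 (x) x 28 (y) x 7 mm (z), about 14 g, lying flat on the table; 2 to 4 of the four are there. Origin: centre of its underside.

How it is judged (in metres and radians):
On the way, in this order (a step that is already met when the one before it is completed fails the run):
1. every tablet and tealight present lies on the tray, with the flap still shut (x of tealight0 in the frame of tray between -0.088 and 0.088 m and y of tealight0 in the frame of tray between -0.055 and 0.055 m and z of tealight0 in the frame of tray between 0 and 0.05 m and x of tealight1 in the frame of tray between -0.088 and 0.088 m and y of tealight1 in the frame of tray between -0.055 and 0.055 m and z of tealight1 in the frame of tray between 0 and 0.05 m and x of tealight2 in the frame of tray between -0.088 and 0.088 m and y of tealight2 in the frame of tray between -0.055 and 0.055 m and z of tealight2 in the frame of tray between 0 and 0.05 m and x of tealight3 in the frame of tray between -0.088 and 0.088 m and y of tealight3 in the frame of tray between -0.055 and 0.055 m and z of tealight3 in the frame of tray between 0 and 0.05 m and x of tablet0 in the frame of tray between -0.088 and 0.088 m and y of tablet0 in the frame of tray between -0.055 and 0.055 m and z of tablet0 in the frame of tray between 0 and 0.05 m and x of tablet1 in the frame of tray between -0.088 and 0.088 m and y of tablet1 in the frame of tray between -0.055 and 0.055 m and z of tablet1 in the frame of tray between 0 and 0.05 m and x of tablet2 in the frame of tray between -0.088 and 0.088 m and y of tablet2 in the frame of tray between -0.055 and 0.055 m and z of tablet2 in the frame of tray between 0 and 0.05 m and x of tablet3 in the frame of tray between -0.088 and 0.088 m and y of tablet3 in the frame of tray between -0.055 and 0.055 m and z of tablet3 in the frame of tray between 0 and 0.05 m and value of joint flap below 0.15 rad), for 0.3 s.
2. the flap is opened wide (past 1.2 rad) (value of joint flap above 1.2 rad), for 0.2 s.
3. the tray is lifted more than 40 mm off the table with its whole load still on it (x of tealight0 in the frame of tray between -0.088 and 0.088 m and y of tealight0 in the frame of tray between -0.055 and 0.055 m and z of tealight0 in the frame of tray between 0 and 0.05 m and x of tealight1 in the frame of tray between -0.088 and 0.088 m and y of tealight1 in the frame of tray between -0.055 and 0.055 m and z of tealight1 in the frame of tray between 0 and 0.05 m and x of tealight2 in the frame of tray between -0.088 and 0.088 m and y of tealight2 in the frame of tray between -0.055 and 0.055 m and z of tealight2 in the frame of tray between 0 and 0.05 m and x of tealight3 in the frame of tray between -0.088 and 0.088 m and y of tealight3 in the frame of tray between -0.055 and 0.055 m and z of tealight3 in the frame of tray between 0 and 0.05 m and x of tablet0 in the frame of tray between -0.088 and 0.088 m and y of tablet0 in the frame of tray between -0.055 and 0.055 m and z of tablet0 in the frame of tray between 0 and 0.05 m and x of tablet1 in the frame of tray between -0.088 and 0.088 m and y of tablet1 in the frame of tray between -0.055 and 0.055 m and z of tablet1 in the frame of tray between 0 and 0.05 m and x of tablet2 in the frame of tray between -0.088 and 0.088 m and y of tablet2 in the frame of tray between -0.055 and 0.055 m and z of tablet2 in the frame of tray between 0 and 0.05 m and x of tablet3 in the frame of tray between -0.088 and 0.088 m and y of tablet3 in the frame of tray between -0.055 and 0.055 m and z of tablet3 in the frame of tray between 0 and 0.05 m and height (world z) of tray above 0.04 m and value of joint flap above 1.2 rad), for 0.1 s.
4. the tray is tipped by more than 0.5 rad with its open edge above the mouth of the open dish (angle between tray's own z axis and vertical above 0.5 rad and horizontal distance between tray_spout and dish below 0.11 m and value of joint flap above 1.2 rad), for 0.1 s.
At the end, for the whole second after the job is handed in: All tablets and tealights are inside the dish, the flap is shut (under 0.06 rad), and the tray stands still and level (within 4 degrees) on the trivet, its centre within 40 mm of the trivet's centre; nothing is held (x of tealight0 in the frame of dish between -0.08 and 0.08 m and y of tealight0 in the frame of dish between -0.08 and 0.08 m and z of tealight0 in the frame of dish between 0 and 0.078 m and x of tealight1 in the frame of dish between -0.08 and 0.08 m and y of tealight1 in the frame of dish between -0.08 and 0.08 m and z of tealight1 in the frame of dish between 0 and 0.078 m and x of tealight2 in the frame of dish between -0.08 and 0.08 m and y of tealight2 in the frame of dish between -0.08 and 0.08 m and z of tealight2 in the frame of dish between 0 and 0.078 m and x of tealight3 in the frame of dish between -0.08 and 0.08 m and y of tealight3 in the frame of dish between -0.08 and 0.08 m and z of tealight3 in the frame of dish between 0 and 0.078 m and x of tablet0 in the frame of dish between -0.08 and 0.08 m and y of tablet0 in the frame of dish between -0.08 and 0.08 m and z of tablet0 in the frame of dish between 0 and 0.078 m and x of tablet1 in the frame of dish between -0.08 and 0.08 m and y of tablet1 in the frame of dish between -0.08 and 0.08 m and z of tablet1 in the frame of dish between 0 and 0.078 m and x of tablet2 in the frame of dish between -0.08 and 0.08 m and y of tablet2 in the frame of dish between -0.08 and 0.08 m and z of tablet2 in the frame of dish between 0 and 0.078 m and x of tablet3 in the frame of dish between -0.08 and 0.08 m and y of tablet3 in the frame of dish between -0.08 and 0.08 m and z of tablet3 in the frame of dish between 0 and 0.078 m and value of joint flap below 0.06 rad and horizontal distance between tray and trivet below 0.04 m and height (world z) of tray between 0.006 and 0.015 m and angle between tray's own z axis and vertical below 0.07 rad and linear speed of tray below 0.02 m/s); the robot touches nothing.
It fails at once if the glass hurricane lamp is knocked over or pushed more than 40 mm (angle between lamp's own z axis and vertical above 0.4 rad or distance of lamp from where it was at the start of the episode above 0.04 m).
It fails at once if the citronella pot is knocked over or pushed more than 40 mm (angle between citronella_pot's own z axis and vertical above 0.4 rad or distance of citronella_pot from where it was at the start of the episode above 0.04 m).
It fails at once if the tumbler is knocked over or pushed more than 40 mm (angle between tumbler's own z axis and vertical above 0.4 rad or distance of tumbler from where it was at the start of the episode above 0.04 m).
Of tealight0, tealight1, tealight2, tealight3 only 2 to 4 are there at a start; the rules pass over those that are not, and their reading is None.
Of tablet0, tablet1, tablet2, tablet3 only 2 to 4 are there at a start; the rules pass over those that are not, and their reading is None.
At some moment in a run one of tablet0, tablet1, tablet2, tablet3 may be knocked a few centimetres aside while the robot is not near it.
It also fails if it takes over 210 s, if anything falls off the work surface, if the arm or the gripper's body presses on something with over 40 N, if the wrist force passes 120 N, or if a joint passes its speed limit or range.

## Working session

There is one attempt and no reset: what is moved stays moved. The work goes in short steps, Python scripts to look and compute and a tool call to move; the robot and the scene stay as the last step left them, time stands still between calls to the robot, and variables do not carry over. Pictures are saved under pics/ and viewed, and the job is handed in when it is done.

Besides the shell and the picture viewer there is one more tool, called after "Request:" as a command line: name --argument value ..., lists and objects as JSON in quotes. carry_out: Moves the arm, as the interface text tells. Its arguments: {"type":"object","properties":{"rows":{"type":"array","items":{"type":"array"}}},"required":["rows"]}

```bash
ls; mkdir -p pics; python3 - <<'E'
from workcell import readout, imaging
import cv2
print(readout.get_obs())
for n in("scene","top"):
    im=imaging.get_image(n); cv2.imwrite(f"pics/{n}0.png",im[:,:,::-1]); print(imaging.camera_params(n))
E
```

```text
pics
{'t': 0.0, 'qpos': array([ 1.13197137e+00,  4.23845651e-01,  1.63064839e+00, -1.96321467e-05,
        1.08862573e+00, -1.90100622e-02]), 'qvel': array([-0.00053248,  0.00057576, -0.00082574,  0.00124952,  0.00023604,
       -0.00068541]), 'joint_torque': array([ 1.57966799e-03, -5.44631016e+01, -2.73668200e+01,  6.44223858e-02,
        2.28519947e-02, -1.24249409e-04]), 'ee_pos': array([254.50107207, 570.24184311, 221.91505016]), 'orientation': array([-6.54528843e-01, -3.07231509e+00,  2.34217383e-03]), 'ft_force': array([0.21433848, 0.54837837, 0.19861863]), 'moment': array([-0.00650516, -0.00088882, -0.02560231]), 'width': 88.09087278332193}
{'fx': 466.4290377569396, 'fy': 466.4290377569396, 'cx': 326.680424776136, 'cy': 241.74828830473388, 'rvec': array([ 1.23036767,  2.12676689, -1.0466939 ]), 'tvec': array([ 338.75914871, -202.15463547, 1477.49245179])}
{'fx': 441.52767290085507, 'fy': 441.52767290085507, 'cx': 321.08084822358353, 'cy': 238.9535806812091, 'rvec': array([ 2.1799573 , -2.15170459,  0.03388588]), 'tvec': array([ -26.52780819,  623.76180325, 1007.49857363])}
```

View pics/scene0.png

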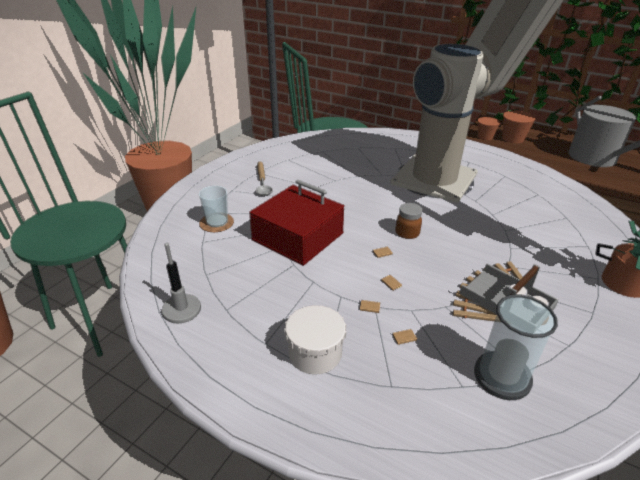

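View pics/top0.png

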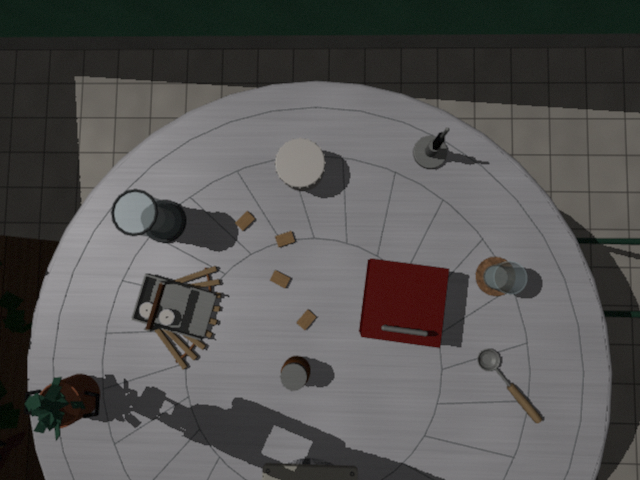

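```bash
cat > h.py <<'E'
from workcell import readout, imaging
import cv2, numpy as np
def cam(n):
    p=imaging.camera_params(n); K=np.array([[p['fx'],0,p['cx']],[0,p['fy'],p['cy']],[0,0,1]])
    return K,np.array(p['rvec']),np.array(p['tvec'])
def proj(n,P):
    K,r,t=cam(n); return cv2.projectPoints(np.array(P,float).reshape(-1,1,3),r,t,K,None)[0].reshape(-1,2)
def unproj(n,uv,z):
    K,r,t=cam(n); R=cv2.Rodrigues(r)[0]; C=-R.T@t
    uv=np.array(uv,float).reshape(-1,2); d=(R.T@np.linalg.inv(K)@np.c_[uv,np.ones(len(uv))].T).T
    s=(z-C[2])/d[:,2]; return C+d*s[:,None]
def snap(n,name,box=None,sc=1):
    im=imaging.get_image(n)[:,:,::-1].copy(); cv2.imwrite(f'pics/{name}_raw.png',im)
    if box: x0,y0,x1,y1=box; im=im[y0:y1,x0:x1]
    im=cv2.resize(im,None,fx=sc,fy=sc,interpolation=cv2.INTER_CUBIC); cv2.imwrite(f'pics/{name}.png',im)
E
python3 - <<'E'
from h import *
print(proj('top',[[0,0,0],[254,570,222],[500,0,0],[500,300,0]]),proj('scene',[[0,0,0],[254,570,222],[500,300,0]]))
im=cv2.imread('pics/top0.png')
cv2.imwrite('pics/t1.png',cv2.resize(im[200:380,100:350],None,fx=3.2,fy=3.2,interpolation=cv2.INTER_CUBIC))
cv2.imwrite('pics/t2.png',cv2.resize(im[230:380,330:550],None,fx=3.2,fy=3.2,interpolation=cv2.INTER_CUBIC))
im=cv2.imread('pics/scene0.png')
cv2.imwrite('pics/s1.png',cv2.resize(im[220:400,350:600],None,fx=3.2,fy=3.2,interpolation=cv2.INTER_CUBIC))
E
```

```text
[[3.09455262e+02 5.12311881e+02]
 [2.15360959e-01 4.24714726e+02]
 [3.12905449e+02 2.91904152e+02]
 [1.87547538e+02 2.89840933e+02]] [[433.62317333 177.93016728]
 [678.62891791 205.89920221]
 [490.50566849 310.10835682]]
```

View pics/t1.png

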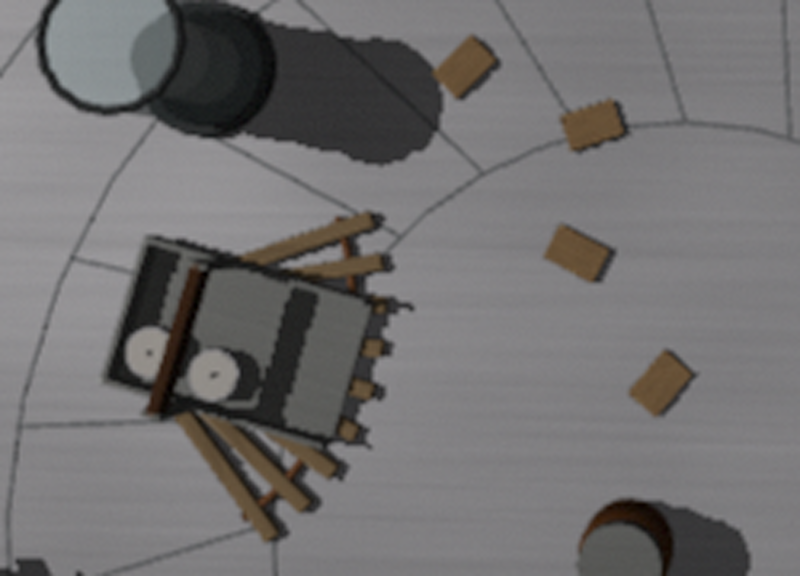

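View pics/s1.png

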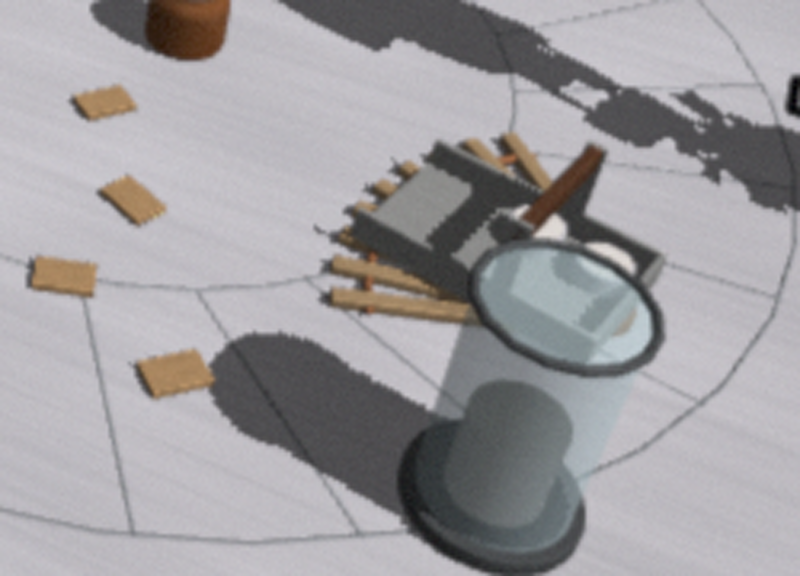

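View pics/t2.png

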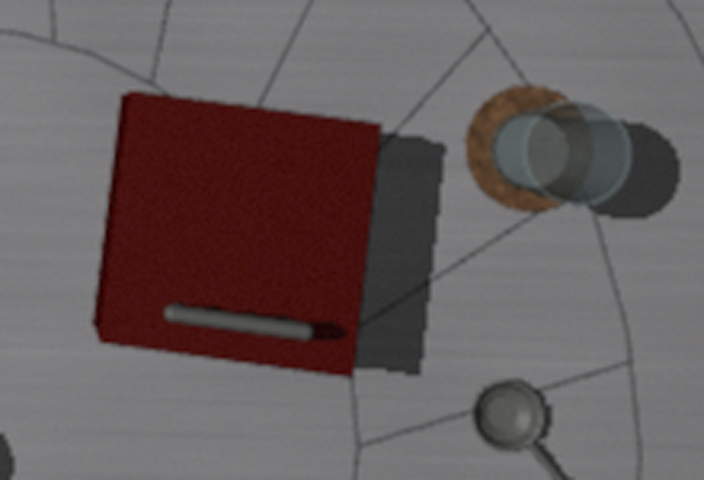

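```bash
cat > m.py <<'E'
from h import *
from scipy.optimize import least_squares
def T(p,pts):
    c,s=np.cos(p[2]),np.sin(p[2]); pts=np.array(pts,float)
    return np.c_[p[0]+c*pts[:,0]-s*pts[:,1],p[1]+s*pts[:,0]+c*pts[:,1],pts[:,2]]
def fit(cs,p0):
    # cs: list (cam, localpts, pix)
    f=lambda p:np.concatenate([(proj(n,T(p,l))-np.array(x)).ravel() for n,l,x in cs])
    r=least_squares(f,p0,loss='soft_l1'); return r.x,r.fun.reshape(-1,2)
def tablets(n='top',im=None,z=7):
    if im is None: im=imaging.get_image(n)[:,:,::-1].copy()
    hsv=cv2.cvtColor(im,cv2.COLOR_BGR2HSV); 
    m=((hsv[...,0]>8)&(hsv[...,0]<22)&(hsv[...,1]>80)&(hsv[...,2]>70)).astype(np.uint8)
    k,l,st,ce=cv2.connectedComponentsWithStats(m); out=[]
    for i in range(1,k):
        if st[i,4]<60: continue
        c=cv2.findContours((l==i).astype(np.uint8),cv2.RETR_EXTERNAL,cv2.CHAIN_APPROX_NONE)[0][0].reshape(-1,2)
        w=unproj(n,c,z)[:,:2]; r=cv2.minAreaRect(w.astype(np.float32))
        (cx,cy),(a,b),an=r
        if a<b: an+=90
        out.append((ce[i].round(),st[i,4],np.round([cx,cy,max(a,b),min(a,b)],1),round(((an+90)%180)-90,1)))
    return out
E
python3 - <<'E'
from m import *
o=lambda x,y:(100+x/3.2,200+y/3.2)
l=[[-85,55,35],[-85,-55,35],[-20,55,91],[-20,-55,91],[85,55,35],[85,-55,35]]
px=[o(147,237),o(105,380),o(199,268),o(152,412),o(378,301),o(330,440)]
tr,res=fit([('top',l,px)],[500,330,-1.7]); print('tray',tr,res.round(1))
d=lambda x,y:(330+x/3.2,230+y/3.2)
dl=[[-85,85,88],[-85,-85,88],[85,-85,88],[85,85,88]]  
dp=[d(98,340),d(352,376),d(380,125),d(125,92)]
di,res=fit([('top',dl,dp)],[460,-150,0]); print('dish',di,res.round(1))
for t in tablets('top',cv2.imread('pics/top0.png')):
    if 200<t[1]*1 or 1: print(t)
for n,u in(('tl0',o(149,352)),('tl1',o(213,375))): 
    w=unproj('top',u,30)[0]; c,s=np.cos(tr[2]),np.sin(tr[2]); dx=w[:2]-tr[:2]; print(n,w, c*dx[0]+s*dx[1],-s*dx[0]+c*dx[1])
ims=cv2.imread('pics/top0.png')
for q in proj('top',T(tr,l)): cv2.circle(ims,tuple(int(v) for v in q.round()),1,(0,255,0),-1)
for q in proj('top',T(di,dl+[[-55,0,123]])): cv2.circle(ims,tuple(int(v) for v in q.round()),1,(0,255,0),-1)
for q in proj('top',T(di,[[-85,-85,0],[85,-85,0],[85,85,0]])): cv2.circle(ims,tuple(int(v) for v in q.round()),1,(255,255,0),-1)
for q in proj('top',[[*tr[:2],0]]): cv2.circle(ims,tuple(int(v) for v in q.round()),2,(0,0,255),-1)
cv2.imwrite('pics/ov.png',cv2.resize(ims[220:380,120:460],None,fx=2.35,fy=2.35,interpolation=cv2.INTER_CUBIC))
print('pot',unproj('top',(300,163),76),'lamp',unproj('top',(135,212),167),'tumb',unproj('top',(497,277),0))
ims=cv2.imread('pics/scene0.png')
for q in proj('scene',T(tr,l)): cv2.circle(ims,tuple(int(v) for v in q.round()),1,(0,255,0),-1)
for q in proj('scene',T(di,dl+[[-55,0,123]])): cv2.circle(ims,tuple(int(v) for v in q.round()),1,(0,255,0),-1)
for t in tablets('top',cv2.imread('pics/top0.png')):
  for q in proj('scene',[[t[2][0],t[2][1],7]]):cv2.circle(ims,tuple(int(v) for v in q.round()),1,(255,0,0),-1)
cv2.imwrite('pics/ov2.png',cv2.resize(ims[160:400,230:580],None,fx=2.2,fy=2.2,interpolation=cv2.INTER_CUBIC))
E
```

```text
tray [463.81732807 318.08058702  -1.82363367] [[ 0.3 -0.8]
 [-0.3  0.6]
 [ 0.9 -2.4]
 [ 1.2  1.6]
 [-2.4 -1.2]
 [-0.8  2. ]]
dish [ 4.84666745e+02 -2.01841590e+02 -1.12378442e-01] [[-0.4  0.9]
 [ 0.   0.4]
 [-0.1 -0.8]
 [ 0.6 -0.5]]
(array([245., 220.]), np.int32(183), array([667.7, 166.5,  40.5,  25.7]), -44.0)
(array([285., 239.]), np.int32(192), array([625. ,  68.6,  39.9,  26.4]), -70.9)
(array([487., 275.]), np.int32(425), array([ 544.8, -410.3,   87.9,   64.4]), -4.2)
(array([201., 278.]), np.int32(300), array([519.2, 272.8, 100.3,  50. ]), -67.5)
(array([280., 279.]), np.int32(194), array([530. ,  78. ,  39.3,  26.2]), 64.5)
(array([306., 319.]), np.int32(200), array([436.4,  14.6,  40.4,  26.8]), -39.1)
(array([179., 346.]), np.int32(451), array([381. , 317.1, 113.2,  72.4]), 47.6)
(array([524., 404.]), np.int32(282), array([ 257.2, -482.9,  100. ,   14.5]), 40.0)
tl0 [453.39192452 384.36621397  30.        ] -61.57024185529269 -26.67543246655943
tl1 [437.75423118 336.60403436  30.        ] -11.414784820141893 -29.868140353891313
pot [[790.16999208  29.12966839  76.        ]] lamp [[664.54007209 357.13914939 167.        ]] tumb [[ 541.52340873 -428.89559728    0.        ]]
```

View pics/ov.png

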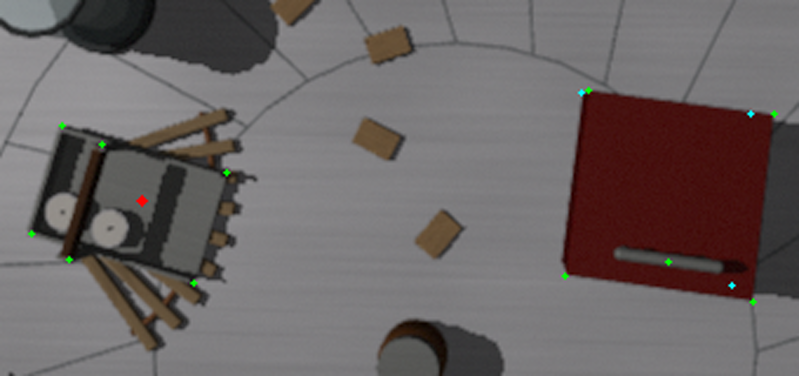

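View pics/ov2.png

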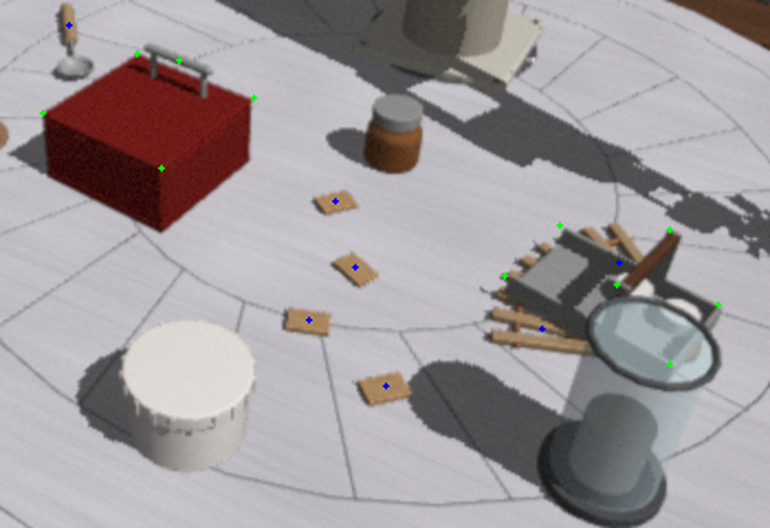

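```bash
cat > p.py <<'E'
from m import *
from scipy.spatial.transform import Rotation as Ro
import json
def Rdown(phi,tilt=0):
    # tool y at yaw phi (deg), z down; tilt(deg): about tool x
    p=np.radians(phi); y=np.array([np.cos(p),np.sin(p),0]); z=np.array([0,0,-1.]); x=np.cross(y,z)
    return Ro.from_matrix(np.c_[x,y,z])*Ro.from_euler('x',tilt,degrees=True)
def plan(wps,start=None):
    """wps: (pos mm, R or phi, hand, nrows)"""
    o=readout.get_obs()
    P,R=(np.array(o['ee_pos']),Ro.from_rotvec(o['orientation'])) if start is None else start
    rows=[]
    for w in wps:
        pos,Rt,h,n=w; 
        if pos is None: pos=P
        if Rt is None: Rt=R
        if not isinstance(Rt,Ro): Rt=Rdown(Rt)
        P0,R0=P.copy(),R; rv=(R0.inv()*Rt).as_rotvec()
        for i in range(1,n+1):
            Pi=P0+(np.array(pos,float)-P0)*i/n; Ri=R0*Ro.from_rotvec(rv*i/n)
            d=np.round(R.inv().apply(Pi-P)/1000,4); t=np.round((R.inv()*Ri).as_rotvec(),3)
            if np.linalg.norm(d)>.041 or np.linalg.norm(t)>.122: print('!! fast',d,t)
            rows.append([(d+0).tolist(),(t+0).tolist(),h]); P=P+R.apply(d)*1000; R=R*Ro.from_rotvec(t)
    for i in range(0,len(rows),12): print(json.dumps(rows[i:i+12]))
    return P,R
def st():
    o=readout.get_obs(); R=Ro.from_rotvec(o['orientation']).as_matrix()
    print('t',o['t'],'p',o['ee_pos'].round(1),'phi',round(float(np.degrees(np.arctan2(R[1,1],R[0,1]))),1),'tilt',np.degrees(np.arccos(-R[2,2])).round(1),'q',o['qpos'].round(2),'F',o['ft_force'].round(1),'w',round(o['width'],1))
E
python3 - <<'E'
from p import *
st()
plan([([436,15,130],51,0.35,22),([436,15,40],51,0.35,4),([436,15,3],51,0.35,5)])
E
```

```text
t 0.1 p [254.5 570.3 222. ] phi 65.9 tilt 0.1 q [ 1.13  0.42  1.63  0.    1.09 -0.02] F [ 1.1 -0.3  0.4] w 88.0
[[[-0.0178, -0.0197, 0.0042], [0.0, 0.0, 0.012], 0.35], [[-0.0181, -0.0194, 0.0042], [0.0, 0.0, 0.012], 0.35], [[-0.0183, -0.0193, 0.0042], [0.0, 0.0, 0.012], 0.35], [[-0.0185, -0.019, 0.0042], [0.0, 0.0, 0.011], 0.35], [[-0.0187, -0.0188, 0.0042], [0.0, 0.0, 0.012], 0.35], [[-0.019, -0.0186, 0.0042], [0.0, 0.0, 0.012], 0.35], [[-0.0191, -0.0184, 0.0043], [0.0, 0.0, 0.012], 0.35], [[-0.0194, -0.0181, 0.0042], [0.0, 0.0, 0.012], 0.35], [[-0.0196, -0.0179, 0.0042], [-0.001, 0.0, 0.012], 0.35], [[-0.0199, -0.0177, 0.0042], [0.0, 0.0, 0.012], 0.35], [[-0.02, -0.0174, 0.0042], [0.0, 0.0, 0.011], 0.35], [[-0.0202, -0.0172, 0.0041], [0.0, 0.0, 0.012], 0.35]]
[[[-0.0205, -0.017, 0.0042], [0.0, 0.0, 0.012], 0.35], [[-0.0206, -0.0167, 0.0042], [0.0, 0.0, 0.012], 0.35], [[-0.0208, -0.0165, 0.0042], [0.0, 0.0, 0.012], 0.35], [[-0.021, -0.0162, 0.0042], [0.0, 0.0, 0.012], 0.35], [[-0.0213, -0.016, 0.0042], [0.0, 0.0, 0.012], 0.35], [[-0.0214, -0.0157, 0.0042], [0.0, 0.0, 0.011], 0.35], [[-0.0215, -0.0155, 0.0042], [0.0, 0.0, 0.012], 0.35], [[-0.0218, -0.0152, 0.0042], [0.0, 0.0, 0.012], 0.35], [[-0.022, -0.0149, 0.0042], [0.0, 0.0, 0.012], 0.35], [[-0.0221, -0.0147, 0.0041], [0.0, 0.0, 0.012], 0.35], [[0.0, 0.0, 0.0225], [0.0, 0.0, 0.0], 0.35], [[0.0, 0.0, 0.0225], [0.0, 0.0, 0.0], 0.35]]
[[[0.0, 0.0, 0.0225], [0.0, 0.0, 0.0], 0.35], [[0.0, 0.0, 0.0225], [0.0, 0.0, 0.0], 0.35], [[0.0, 0.0, 0.0074], [0.0, 0.0, 0.0], 0.35], [[0.0, 0.0, 0.0074], [0.0, 0.0, 0.0], 0.35], [[0.0, 0.0, 0.0074], [0.0, 0.0, 0.0], 0.35], [[0.0, 0.0, 0.0074], [0.0, 0.0, 0.0], 0.35], [[0.0, 0.0, 0.0074], [0.0, 0.0, 0.0], 0.35]]
```

```bash
cat >> p.py <<'E'
def seg(wps,start=None):
    """(pos,R,hand,ntrans,nrot): translate then turn, uniform rows"""
    o=readout.get_obs()
    P,R=(np.array(o['ee_pos']),Ro.from_rotvec(o['orientation'])) if start is None else start
    for pos,Rt,h,n,k in wps:
        if pos is not None:
            d=np.round(R.inv().apply(np.array(pos,float)-P)/1000/n,4)
            print(n,'x',[(d+0).tolist(),[0,0,0],h],'' if np.linalg.norm(d)<.041 else '!!'); P=P+R.apply(d*n)*1000
        if Rt is not None:
            if not isinstance(Rt,Ro): Rt=Rdown(Rt)
            t=np.round((R.inv()*Rt).as_rotvec()/k,3)
            print(k,'x',[[0,0,0],(t+0).tolist(),h],'' if np.linalg.norm(t)<.122 else '!!'); R=R*Ro.from_rotvec(t*k)
    return P,R
E
python3 - <<'E'
from p import *
seg([([436,15,100],51,0.35,20,4),([436,15,3],None,0.35,8,1)])
E
```

```text
20 x [[-0.0196, -0.0216, 0.0061], [0, 0, 0], 0.35] 
4 x [[0, 0, 0], [0.0, 0.0, 0.065], 0.35] 
8 x [[0.0, -0.0001, 0.0122], [0, 0, 0], 0.35]
```

Request:
carry_out --rows '[[[-0.0196, -0.0216, 0.0061], [0, 0, 0], 0.35], [[-0.0196, -0.0216, 0.0061], [0, 0, 0], 0.35], [[-0.0196, -0.0216, 0.0061], [0, 0, 0], 0.35], [[-0.0196, -0.0216, 0.0061], [0, 0, 0], 0.35], [[-0.0196, -0.0216, 0.0061], [0, 0, 0], 0.35], [[-0.0196, -0.0216, 0.0061], [0, 0, 0], 0.35], [[-0.0196, -0.0216, 0.0061], [0, 0, 0], 0.35], [[-0.0196, -0.0216, 0.0061], [0, 0, 0], 0.35], [[-0.0196, -0.0216, 0.0061], [0, 0, 0], 0.35], [[-0.0196, -0.0216, 0.0061], [0, 0, 0], 0.35]]'

```text
t: 0.93
ee_pos: [345.7, 292.2, 161.3]
orientation: [-0.654, -3.073, 0.0]
ft_force: [0.3, 0.4, 0.2]
width: 56.9
```

Request:
carry_out --rows '[[[-0.0196, -0.0216, 0.0061], [0, 0, 0], 0.35], [[-0.0196, -0.0216, 0.0061], [0, 0, 0], 0.35], [[-0.0196, -0.0216, 0.0061], [0, 0, 0], 0.35], [[-0.0196, -0.0216, 0.0061], [0, 0, 0], 0.35], [[-0.0196, -0.0216, 0.0061], [0, 0, 0], 0.35], [[-0.0196, -0.0216, 0.0061], [0, 0, 0], 0.35], [[-0.0196, -0.0216, 0.0061], [0, 0, 0], 0.35], [[-0.0196, -0.0216, 0.0061], [0, 0, 0], 0.35], [[-0.0196, -0.0216, 0.0061], [0, 0, 0], 0.35], [[-0.0196, -0.0216, 0.0061], [0, 0, 0], 0.35]]'

```text
t: 1.77
ee_pos: [436.7, 15.0, 100.3]
orientation: [-0.655, -3.072, 0.0]
ft_force: [0.6, 0.4, -0.1]
width: 57.0
```

Request:
carry_out --rows '[[[0, 0, 0], [0, 0, 0.065], 0.35], [[0, 0, 0], [0, 0, 0.065], 0.35], [[0, 0, 0], [0, 0, 0.065], 0.35], [[0, 0, 0], [0, 0, 0.065], 0.35], [[0, 0, 0], [0, 0, 0], 0.35], [[0, 0, 0], [0, 0, 0], 0.35]]'

```text
t: 2.27
ee_pos: [436.5, 16.4, 100.6]
orientation: [-1.044, -2.963, 0.0]
ft_force: [0.7, -0.2, -0.2]
width: 57.1
```

```bash
python3 - <<'E'
from p import *
st(); im=imaging.get_image('top')[:,:,::-1].copy()
for t in tablets('top',im): 
    if t[1]<260: print(t)
cv2.imwrite('pics/a1.png',im[180:420,180:500]); st()
seg([([436,15,3],None,0.35,8,1)])
E
```

```text
t 2.2667 p [436.5  16.4 100.6] phi 51.2 tilt 0.0 q [ 0.01  0.36  2.12 -0.    0.67 -0.88] F [ 0.7 -0.2 -0.2] w 57.1
(array([245., 220.]), np.int32(188), array([666.9, 165.6,  41.6,  26.3]), -46.8)
(array([285., 239.]), np.int32(196), array([624.6,  68.5,  39.9,  27.2]), -70.9)
(array([280., 279.]), np.int32(195), array([529.8,  77.6,  40.3,  26.2]), 64.5)
(array([309., 316.]), np.int32(92), array([444.8,   7.3,  26.4,  18.1]), 46.4)
t 2.3167 p [436.5  16.5 100.6] phi 51.2 tilt 0.0 q [ 0.01  0.36  2.12 -0.    0.67 -0.88] F [-0.6 -0.4 -0. ] w 56.9
8 x [[-0.0001, -0.0002, 0.0122], [0, 0, 0], 0.35]
```

View pics/a1.png

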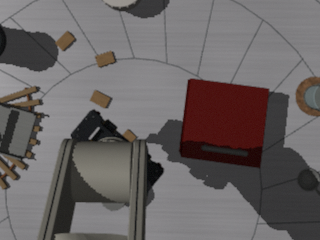

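Request:
carry_out --rows '[[[-0.0001, -0.0002, 0.0122], [0, 0, 0], 0.35], [[-0.0001, -0.0002, 0.0122], [0, 0, 0], 0.35], [[-0.0001, -0.0002, 0.0122], [0, 0, 0], 0.35], [[-0.0001, -0.0002, 0.0122], [0, 0, 0], 0.35], [[-0.0001, -0.0002, 0.0122], [0, 0, 0], 0.35], [[-0.0001, -0.0002, 0.0122], [0, 0, 0], 0.35], [[-0.0001, -0.0002, 0.0122], [0, 0, 0], 0.35], [[-0.0001, -0.0002, 0.0115], [0, 0, 0], 0.35], [[0, 0, 0], [0, 0, 0], 0.35], [[0, 0, 0], [0, 0, 0], 0.35]]'

```text
t: 3.15
ee_pos: [435.7, 14.8, 3.4]
orientation: [-1.045, -2.961, 0.001]
ft_force: [-0.4, -0.1, -0.4]
width: 56.8
```

Request:
carry_out --rows '[[[0, 0, 0], [0, 0, 0], 1], [[0, 0, 0], [0, 0, 0], 1], [[0, 0, 0], [0, 0, 0], 1], [[0, 0, 0], [0, 0, 0], 1], [[0, 0, 0], [0, 0, 0], 1], [[0, 0, 0], [0, 0, 0], 1], [[0, 0, 0], [0, 0, 0], 1]]'

```text
t: 3.73
ee_pos: [436.5, 14.7, 4.2]
orientation: [1.047, 2.961, 0.0]
ft_force: [-0.5, 0.5, 6.6]
width: 27.2
```

```bash
cat >> p.py <<'E'
TR=np.array([463.8,318.1,-1.8236])
def sp(x,y,z): return T(TR,[[x,y,z]])[0]
E
python3 - <<'E'
from p import *
P=seg([([436,15,130],None,1,6,1),([*sp(55,24,0)[:2],130],75.5,1,12,5),([*sp(55,24,0)[:2],26],None,1,6,1)])
E
```

```text
6 x [[0.0001, 0.0, -0.021], [0, 0, 0], 1] 
12 x [[0.0104, 0.0177, 0.0], [0, 0, 0], 1] 
5 x [[0, 0, 0], [0.0, 0.0, -0.085], 1] 
6 x [[-0.0001, 0.0, 0.0174], [0, 0, 0], 1]
```

Request:
carry_out --rows '[[[0, 0, -0.021], [0, 0, 0], 1], [[0, 0, -0.021], [0, 0, 0], 1], [[0, 0, -0.021], [0, 0, 0], 1], [[0, 0, -0.021], [0, 0, 0], 1], [[0, 0, -0.021], [0, 0, 0], 1], [[0, 0, -0.021], [0, 0, 0], 1], [[0, 0, 0], [0, 0, -0.085], 1], [[0, 0, 0], [0, 0, -0.085], 1], [[0, 0, 0], [0, 0, -0.085], 1], [[0, 0, 0], [0, 0, -0.085], 1], [[0, 0, 0], [0, 0, -0.085], 1]]'

```text
t: 4.65
ee_pos: [436.0, 14.7, 129.8]
orientation: [-0.393, -3.117, 0.0]
ft_force: [0.4, -0.2, 0.2]
width: 27.5
```

```bash
python3 - <<'E'
from p import *
st()
P=seg([([*sp(55,24,0)[:2],130],None,1,12,5),([*sp(55,24,0)[:2],26],None,1,6,1)])
E
```

```text
t 4.65 p [436.   14.7 129.8] phi 75.6 tilt 0.0 q [ 0.01  0.3   2.1  -0.    0.74 -1.31] F [ 0.4 -0.2  0.2] w 27.5
12 x [[0.002, 0.0205, 0.0], [0, 0, 0], 1] 
6 x [[0.0001, 0.0, 0.0173], [0, 0, 0], 1]
```

Request:
carry_out --rows '[[[0.002, 0.0205, 0], [0, 0, 0], 1], [[0.002, 0.0205, 0], [0, 0, 0], 1], [[0.002, 0.0205, 0], [0, 0, 0], 1], [[0.002, 0.0205, 0], [0, 0, 0], 1], [[0.002, 0.0205, 0], [0, 0, 0], 1], [[0.002, 0.0205, 0], [0, 0, 0], 1], [[0.002, 0.0205, 0], [0, 0, 0], 1], [[0.002, 0.0205, 0], [0, 0, 0], 1], [[0.002, 0.0205, 0], [0, 0, 0], 1], [[0.002, 0.0205, 0], [0, 0, 0], 1], [[0.002, 0.0205, 0], [0, 0, 0], 1], [[0.002, 0.0205, 0], [0, 0, 0], 1]]'

```text
t: 5.65
ee_pos: [474.7, 259.7, 129.6]
orientation: [-0.399, -3.116, 0.001]
ft_force: [-0.2, 0.0, 0.3]
width: 27.0
```

Request:
carry_out --rows '[[[0, 0, 0.0173], [0, 0, 0], 1], [[0, 0, 0.0173], [0, 0, 0], 1], [[0, 0, 0.0173], [0, 0, 0], 1], [[0, 0, 0.0173], [0, 0, 0], 1], [[0, 0, 0.0173], [0, 0, 0], 1], [[0, 0, 0.0173], [0, 0, 0], 1], [[0, 0, 0], [0, 0, 0], 1], [[0, 0, 0], [0, 0, 0], 0.5], [[0, 0, 0], [0, 0, 0], 0.5], [[0, 0, 0], [0, 0, 0], 0.5], [[0, 0, 0], [0, 0, 0], 0.5]]'

```text
t: 6.57
ee_pos: [475.7, 259.2, 27.1]
orientation: [0.399, 3.115, 0.002]
ft_force: [-0.0, 0.6, 0.6]
width: 43.6
```

```bash
python3 - <<'E'
from p import *
st()
x,y=529.9,77.8
seg([([*sp(55,24,0)[:2],130],None,.5,5,5),([x,y,130],-25.5,.35,12,15),([x,y,4],None,.35,8,1)])
E
```

```text
t 6.5667 p [475.7 259.2  27.1] phi 75.4 tilt 0.1 q [ 0.48  0.61  1.91  0.    0.62 -0.84] F [-0.   0.6  0.6] w 43.6
5 x [[0.0004, -0.0002, -0.0206], [0, 0, 0], 0.5] 
12 x [[-0.0084, -0.0134, 0.0], [0, 0, 0], 0.35] 
15 x [[0, 0, 0], [0.0, 0.0, 0.117], 0.35] 
8 x [[0.0, -0.0001, 0.0158], [0, 0, 0], 0.35]
```

Request:
carry_out --rows '[[[0, 0, -0.0206], [0, 0, 0], 0.5], [[0, 0, -0.0206], [0, 0, 0], 0.5], [[0, 0, -0.0206], [0, 0, 0.0], 0.35], [[0, 0, -0.0206], [0, 0, 0.117], 0.35], [[0, 0, -0.0206], [0, 0, 0.117], 0.35], [[0, 0, 0], [0, 0, 0.117], 0.35], [[0, 0, 0], [0, 0, 0.117], 0.35], [[0, 0, 0], [0, 0, 0.117], 0.35], [[0, 0, 0], [0, 0, 0.117], 0.35], [[0, 0, 0], [0, 0, 0.117], 0.35], [[0, 0, 0], [0, 0, 0.117], 0.35], [[0, 0, 0], [0, 0, 0.117], 0.35]]'

```text
t: 7.57
ee_pos: [475.2, 258.9, 129.9]
orientation: [1.918, 2.488, 0.002]
ft_force: [-0.3, 0.7, 0.2]
width: 57.1
```

Request:
carry_out --rows '[[[0, 0, 0], [0, 0, 0.117], 0.35], [[0, 0, 0], [0, 0, 0.117], 0.35], [[0, 0, 0], [0, 0, 0.117], 0.35], [[0, 0, 0], [0, 0, 0.117], 0.35], [[0, 0, 0], [0, 0, 0.117], 0.35], [[0, 0, 0], [0, 0, 0.117], 0.35], [[0, 0, 0], [0, 0, 0], 0.35]]'

```text
t: 8.15
ee_pos: [475.2, 258.9, 129.8]
orientation: [2.655, 1.679, 0.002]
ft_force: [0.2, 0.8, -0.6]
width: 57.3
```

```bash
python3 - <<'E'
from p import *
st()
im=imaging.get_image('top')[:,:,::-1].copy()
for t in tablets('top',im): 
    if t[1]<260: print(t)
cv2.imwrite('pics/a2.png',cv2.resize(im[180:420,100:420],None,fx=2,fy=2)); im=imaging.get_image('scene')[:,:,::-1]
cv2.imwrite('pics/a3.png',cv2.resize(im[200:420,330:600],None,fx=2,fy=2))
x,y=529.9,77.8
seg([([x,y,100],None,.35,10,15),([x,y,3.5],None,.35,8,1)])
E
```

```text
t 8.15 p [475.2 258.9 129.8] phi -25.4 tilt 0.1 q [ 0.48  0.43  1.88 -0.    0.83  0.92] F [ 0.2  0.8 -0.6] w 57.3
(array([245., 220.]), np.int32(191), array([667.1, 165.9,  40.5,  27.4]), -44.0)
(array([285., 239.]), np.int32(196), array([624.6,  68.5,  39.9,  27.2]), -70.9)
(array([208., 278.]), np.int32(197), array([528. , 251.5,  50.7,  49.8]), 16.0)
(array([279., 276.]), np.int32(106), array([537.6,  77.9,  42.6,  21.2]), -89.1)
(array([202., 302.]), np.int32(213), array([472.7, 262.7,  41.5,  28.7]), -14.4)
10 x [[-0.0141, 0.0126, 0.003], [0, 0, 0], 0.35] 
8 x [[0.0, 0.0, 0.012], [0, 0, 0], 0.35]
```

View pics/a2.png

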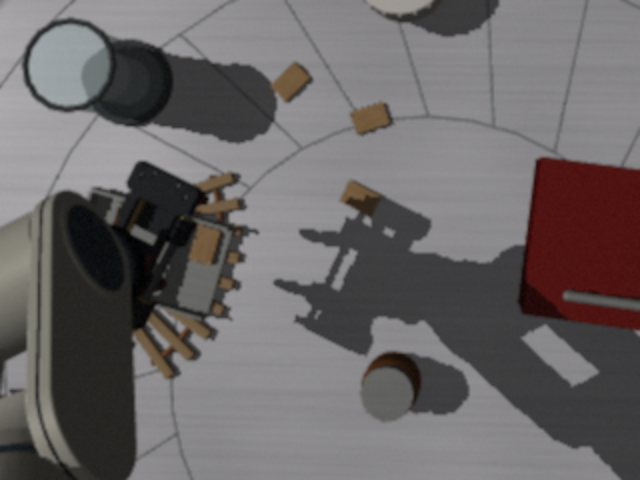

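View pics/a3.png

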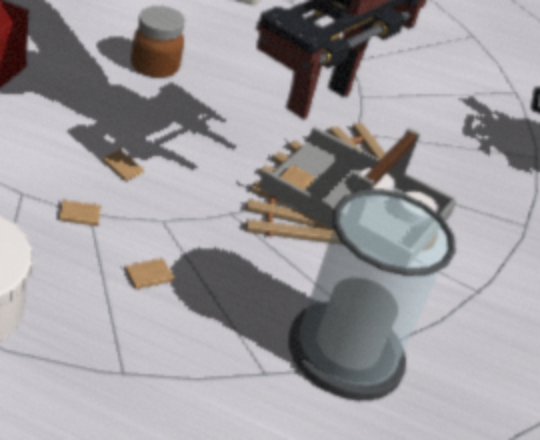

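Request:
carry_out --rows '[[[-0.0141, 0.0126, 0.003], [0, 0, 0], 0.35], [[-0.0141, 0.0126, 0.003], [0, 0, 0], 0.35], [[-0.0141, 0.0126, 0.003], [0, 0, 0], 0.35], [[-0.0141, 0.0126, 0.003], [0, 0, 0], 0.35], [[-0.0141, 0.0126, 0.003], [0, 0, 0], 0.35], [[-0.0141, 0.0126, 0.003], [0, 0, 0], 0.35], [[-0.0141, 0.0126, 0.003], [0, 0, 0], 0.35], [[-0.0141, 0.0126, 0.003], [0, 0, 0], 0.35], [[-0.0141, 0.0126, 0.003], [0, 0, 0], 0.35], [[-0.0141, 0.0126, 0.003], [0, 0, 0], 0.35]]'

```text
t: 9.08
ee_pos: [529.5, 76.7, 99.2]
orientation: [2.649, 1.689, 0.001]
ft_force: [0.4, 0.3, 0.5]
width: 57.0
```

Request:
carry_out --rows '[[[0, 0, 0.012], [0, 0, 0], 0.35], [[0, 0, 0.012], [0, 0, 0], 0.35], [[0, 0, 0.012], [0, 0, 0], 0.35], [[0, 0, 0.012], [0, 0, 0], 0.35], [[0, 0, 0.012], [0, 0, 0], 0.35], [[0, 0, 0.012], [0, 0, 0], 0.35], [[0, 0, 0.012], [0, 0, 0], 0.35], [[0, 0, 0.012], [0, 0, 0], 0.35], [[0, 0, 0], [0, 0, 0], 0.35], [[0, 0, 0], [0, 0, 0], 0.35]]'

```text
t: 9.92
ee_pos: [528.8, 77.7, 1.9]
orientation: [-2.651, -1.685, 0.002]
ft_force: [0.0, -0.2, -0.3]
width: 57.0
```

Request:
carry_out --rows '[[[0, 0, 0], [0, 0, 0], 1], [[0, 0, 0], [0, 0, 0], 1], [[0, 0, 0], [0, 0, 0], 1], [[0, 0, 0], [0, 0, 0], 1], [[0, 0, 0], [0, 0, 0], 1], [[0, 0, 0], [0, 0, 0], 1]]'

```text
t: 10.42
ee_pos: [529.3, 77.6, 3.2]
orientation: [2.652, 1.684, 0.001]
ft_force: [-0.2, -0.2, 0.9]
width: 27.3
```

Request:
carry_out --rows '[[[0, 0, -0.021], [0, 0, 0], 1], [[0, 0, -0.021], [0, 0, -0.117], 1], [[0, 0, -0.021], [0, 0, -0.117], 1], [[0, 0, -0.021], [0, 0, -0.117], 1], [[0, 0, -0.021], [0, 0, -0.117], 1], [[0, 0, -0.021], [0, 0, -0.117], 1], [[0, 0, 0], [0, 0, -0.117], 1], [[0, 0, 0], [0, 0, -0.117], 1], [[0, 0, 0], [0, 0, -0.117], 1], [[0, 0, 0], [0, 0, -0.117], 1], [[0, 0, 0], [0, 0, -0.117], 1], [[0, 0, 0], [0, 0, -0.117], 1]]'

```text
t: 11.42
ee_pos: [529.0, 77.6, 129.1]
orientation: [1.102, 2.942, 0.0]
ft_force: [0.4, 0.9, -0.8]
width: 27.4
```

Request:
carry_out --rows '[[[0, 0, 0], [0, 0, -0.117], 1], [[0, 0, 0], [0, 0, -0.117], 1], [[0, 0, 0], [0, 0, -0.117], 1], [[0, 0, 0], [0, 0, -0.117], 1], [[0, 0, 0], [0, 0, 0], 1]]'

```text
t: 11.83
ee_pos: [529.0, 77.6, 129.0]
orientation: [-0.393, -3.117, 0.0]
ft_force: [0.1, -0.3, 0.0]
width: 27.4
```

```bash
python3 - <<'E'
from p import *
st()
seg([([*sp(55,-24,0)[:2],130],None,1,10,5),([*sp(55,-24,0)[:2],26],None,1,6,1)])
E
```

```text
t 11.8333 p [529.   77.6 129. ] phi 75.6 tilt 0.0 q [ 0.12  0.42  1.89 -0.    0.82 -1.2 ] F [ 0.1 -0.3  0. ] w 27.4
10 x [[0.0147, 0.0162, -0.0001], [0, 0, 0], 1] 
6 x [[0.0, 0.0, 0.0173], [0, 0, 0], 1]
```

Request:
carry_out --rows '[[[0.0147, 0.0162, 0], [0, 0, 0], 1], [[0.0147, 0.0162, 0], [0, 0, 0], 1], [[0.0147, 0.0162, 0], [0, 0, 0], 1], [[0.0147, 0.0162, 0], [0, 0, 0], 1], [[0.0147, 0.0162, 0], [0, 0, 0], 1], [[0.0147, 0.0162, 0], [0, 0, 0], 1], [[0.0147, 0.0162, 0], [0, 0, 0], 1], [[0.0147, 0.0162, 0], [0, 0, 0], 1], [[0.0147, 0.0162, 0], [0, 0, 0], 1], [[0.0147, 0.0162, 0], [0, 0, 0], 1], [[0, 0, 0], [0, 0, 0], 1]]'

```text
t: 12.75
ee_pos: [426.4, 273.8, 129.1]
orientation: [-0.401, -3.116, -0.001]
ft_force: [-0.1, -0.2, 0.4]
width: 27.4
```

Request:
carry_out --rows '[[[0, 0, 0.0173], [0, 0, 0], 1], [[0, 0, 0.0173], [0, 0, 0], 1], [[0, 0, 0.0173], [0, 0, 0], 1], [[0, 0, 0.0173], [0, 0, 0], 1], [[0, 0, 0.0173], [0, 0, 0], 1], [[0, 0, 0.0163], [0, 0, 0], 1], [[0, 0, 0], [0, 0, 0], 1], [[0, 0, 0], [0, 0, 0], 0.5], [[0, 0, 0], [0, 0, 0], 0.5], [[0, 0, 0], [0, 0, 0], 0.5], [[0, 0, 0], [0, 0, 0], 0.5]]'

```text
t: 13.67
ee_pos: [428.4, 271.8, 27.2]
orientation: [0.4, 3.115, 0.002]
ft_force: [-0.1, 0.4, 0.2]
width: 43.7
```

Request:
carry_out --rows '[[[0, 0, -0.0206], [0, 0, 0], 0.5], [[0, 0, -0.0206], [0, 0, 0], 0.5], [[0, 0, -0.0206], [0, 0, 0.0], 0.35], [[0, 0, -0.0206], [0, 0, 0.1], 0.35], [[0, 0, -0.0206], [0, 0, 0.1], 0.35], [[0, 0, 0], [0, 0, 0.1], 0.35], [[0, 0, 0], [0, 0, 0.1], 0.35], [[0, 0, 0], [0, 0, 0.1], 0.35], [[0, 0, 0], [0, 0, 0.1], 0.35], [[0, 0, 0], [0, 0, 0.1], 0.35], [[0, 0, 0], [0, 0, 0.1], 0.35], [[0, 0, 0], [0, 0, 0.1], 0.35]]'

```text
t: 14.67
ee_pos: [427.9, 271.6, 130.0]
orientation: [1.721, 2.627, 0.002]
ft_force: [0.7, 0.5, -0.0]
width: 57.1
```

```bash
python3 - <<'E'
from p import *
st()
im=imaging.get_image('top')[:,:,::-1].copy()
for t in tablets('top',im): 
    if t[1]<260: print(t)
cv2.imwrite('pics/a4.png',cv2.resize(im[180:420,100:420],None,fx=2,fy=2))
x,y=624.7,68.5
seg([(None,19.1,.35,1,1),([x,y,100],None,.35,10,15),([x,y,3],None,.35,8,1)])
E
```

```text
t 14.6667 p [427.9 271.6 130. ] phi 23.5 tilt 0.1 q [ 0.54  0.39  1.96 -0.    0.8   0.13] F [ 0.7  0.5 -0. ] w 57.1
(array([245., 220.]), np.int32(190), array([666.8, 165.5,  41.6,  26.6]), -46.8)
(array([285., 239.]), np.int32(196), array([624.6,  68.5,  39.9,  27.2]), -70.9)
(array([202., 302.]), np.int32(213), array([472.7, 262.7,  41.5,  28.7]), -14.3)
(array([196., 323.]), np.int32(216), array([423. , 275.7,  41.5,  28.9]), -15.2)
(array([194., 347.]), np.int32(141), array([369. , 283.2,  47.8,  41.6]), 52.3)
1 x [[0, 0, 0], [0.001, 0.0, 0.072], 0.35] 
10 x [[-0.0256, 0.012, 0.003], [0, 0, 0], 0.35] 
8 x [[0.0, -0.0001, 0.0121], [0, 0, 0], 0.35]
```

View pics/a4.png

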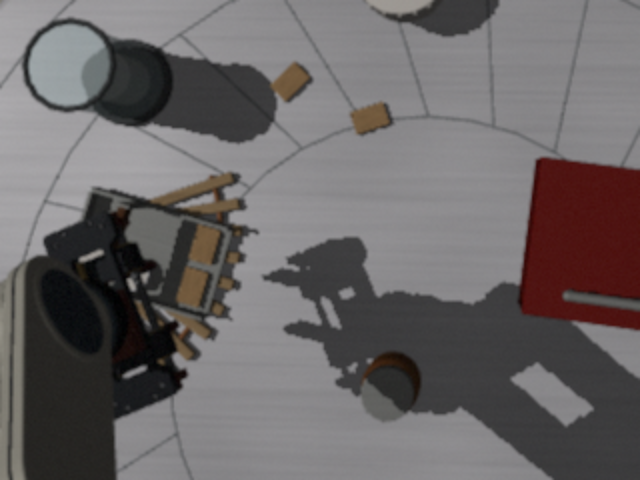

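Request:
carry_out --rows '[[[0, 0, 0], [0, 0, 0.072], 0.35], [[-0.0256, 0.012, 0.003], [0, 0, 0], 0.35], [[-0.0256, 0.012, 0.003], [0, 0, 0], 0.35], [[-0.0256, 0.012, 0.003], [0, 0, 0], 0.35], [[-0.0256, 0.012, 0.003], [0, 0, 0], 0.35], [[-0.0256, 0.012, 0.003], [0, 0, 0], 0.35], [[-0.0256, 0.012, 0.003], [0, 0, 0], 0.35], [[-0.0256, 0.012, 0.003], [0, 0, 0], 0.35], [[-0.0256, 0.012, 0.003], [0, 0, 0], 0.35], [[-0.0256, 0.012, 0.003], [0, 0, 0], 0.35], [[-0.0256, 0.012, 0.003], [0, 0, 0], 0.35], [[0, 0, 0], [0, 0, 0], 0.35]]'

```text
t: 15.72
ee_pos: [630.6, 67.7, 99.7]
orientation: [1.808, 2.566, 0.003]
ft_force: [-0.6, 0.1, 0.6]
width: 56.8
```

Request:
carry_out --rows '[[[0, 0, 0.012], [0, 0, 0], 0.35], [[0, 0, 0.012], [0, 0, 0], 0.35], [[0, 0, 0.012], [0, 0, 0], 0.35], [[0, 0, 0.012], [0, 0, 0], 0.35], [[0, 0, 0.012], [0, 0, 0], 0.35], [[0, 0, 0.012], [0, 0, 0], 0.35], [[0, 0, 0.012], [0, 0, 0], 0.35], [[0, 0, 0.012], [0, 0, 0], 0.35], [[0, 0, 0], [0, 0, 0], 0.35], [[0, 0, 0], [0, 0, 0], 0.35]]'

```text
t: 16.55
ee_pos: [626.7, 71.0, 2.0]
orientation: [-1.808, -2.568, 0.001]
ft_force: [-0.2, 0.4, -0.1]
width: 57.0
```

Request:
carry_out --rows '[[[0, 0, 0], [0, 0, 0], 1], [[0, 0, 0], [0, 0, 0], 1], [[0, 0, 0], [0, 0, 0], 1], [[0, 0, 0], [0, 0, 0], 1], [[0, 0, 0], [0, 0, 0], 1], [[0, 0, 0], [0, 0, 0], 1]]'

```text
t: 17.05
ee_pos: [627.1, 70.9, 3.4]
orientation: [1.808, 2.569, 0.0]
ft_force: [1.3, -0.6, 1.2]
width: 27.6
```

Request:
carry_out --rows '[[[0, 0, -0.021], [0, 0, 0], 1], [[0, 0, -0.021], [0, 0, -0.11], 1], [[0, 0, -0.021], [0, 0, -0.11], 1], [[0, 0, -0.021], [0, 0, -0.11], 1], [[0, 0, -0.021], [0, 0, -0.11], 1], [[0, 0, -0.021], [0, 0, -0.11], 1], [[0, 0, 0], [0, 0, -0.11], 1], [[0, 0, 0], [0, 0, -0.11], 1], [[0, 0, 0], [0, 0, -0.11], 1], [[0, 0, 0], [0, 0, -0.105], 1], [[0, 0, 0], [0, 0, 0], 1]]'

```text
t: 17.97
ee_pos: [626.9, 70.9, 129.4]
orientation: [0.373, 3.119, -0.0]
ft_force: [0.9, -0.2, -0.3]
width: 27.2
```

```bash
python3 - <<'E'
from p import *
st()
seg([([*sp(24,24,0)[:2],130],None,1,11,5),([*sp(24,24,0)[:2],26],None,1,6,1)])
E
```

```text
t 17.9667 p [626.9  70.9 129.4] phi 76.4 tilt 0.0 q [ 0.09  0.54  1.68 -0.    0.92 -1.24] F [ 0.9 -0.2 -0.3] w 27.2
11 x [[0.0176, 0.0161, -0.0001], [0, 0, 0], 1] 
6 x [[-0.0001, 0.0001, 0.0174], [0, 0, 0], 1]
```

Request:
carry_out --rows '[[[0.0176, 0.0161, 0], [0, 0, 0], 1], [[0.0176, 0.0161, 0], [0, 0, 0], 1], [[0.0176, 0.0161, 0], [0, 0, 0], 1], [[0.0176, 0.0161, 0], [0, 0, 0], 1], [[0.0176, 0.0161, 0], [0, 0, 0], 1], [[0.0176, 0.0161, 0], [0, 0, 0], 1], [[0.0176, 0.0161, 0], [0, 0, 0], 1], [[0.0176, 0.0161, 0], [0, 0, 0], 1], [[0.0176, 0.0161, 0], [0, 0, 0], 1], [[0.0176, 0.0161, 0], [0, 0, 0], 1], [[0.0176, 0.0161, 0], [0, 0, 0], 1], [[0, 0, 0], [0, 0, 0], 1]]'

```text
t: 18.97
ee_pos: [479.4, 291.8, 129.2]
orientation: [-0.38, -3.118, -0.001]
ft_force: [0.4, -0.4, -1.4]
width: 27.6
```

```bash
python3 - <<'E'
from p import *
st()
seg([([*sp(24,24,0)[:2],27],None,1,6,1)])
E
```

```text
t 18.9667 p [479.4 291.8 129.2] phi 76.1 tilt 0.0 q [ 0.53  0.46  1.84  0.    0.85 -0.8 ] F [ 0.4 -0.4 -1.4] w 27.6
6 x [[-0.0004, -0.0004, 0.017], [0, 0, 0], 1]
```

Request:
carry_out --rows '[[[-0.0003, -0.0003, 0.017], [0, 0, 0], 1], [[-0.0003, -0.0003, 0.017], [0, 0, 0], 1], [[-0.0003, -0.0003, 0.017], [0, 0, 0], 1], [[-0.0003, -0.0003, 0.017], [0, 0, 0], 1], [[0, 0, 0.017], [0, 0, 0], 1], [[0, 0, 0.016], [0, 0, 0], 1], [[0, 0, 0], [0, 0, 0], 1], [[0, 0, 0], [0, 0, 0], 0.5], [[0, 0, 0], [0, 0, 0], 0.5], [[0, 0, 0], [0, 0, 0], 0.5], [[0, 0, 0], [0, 0, 0], 0.5]]'

```text
t: 19.88
ee_pos: [483.1, 288.1, 29.3]
orientation: [0.38, 3.117, 0.002]
ft_force: [-0.2, 0.2, 0.3]
width: 43.6
```

Request:
carry_out --rows '[[[0, 0, -0.0206], [0, 0, 0], 0.5], [[0, 0, -0.0206], [0, 0, 0], 0.5], [[0, 0, -0.0206], [0, 0, 0.0], 0.35], [[0, 0, -0.0206], [0, 0, 0.1], 0.35], [[0, 0, -0.0206], [0, 0, 0.1], 0.35], [[0, 0, 0], [0, 0, 0.1], 0.35], [[0, 0, 0], [0, 0, 0.1], 0.35], [[0, 0, 0], [0, 0, 0.1], 0.35], [[0, 0, 0], [0, 0, 0], 0.35]]'

```text
t: 20.63
ee_pos: [482.6, 288.0, 132.2]
orientation: [1.144, 2.925, 0.002]
ft_force: [-0.5, -0.3, 0.6]
width: 57.2
```

```bash
python3 - <<'E'
from p import *
st()
im=imaging.get_image('top')[:,:,::-1].copy()
for t in tablets('top',im): 
    if t[1]<260: print(t)
cv2.imwrite('pics/a5.png',cv2.resize(im[180:420,100:420],None,fx=2,fy=2))
x,y=667,166
seg([(None,45,.35,1,1),([x,y,100],None,.35,10,15),([x,y,3],None,.35,8,1)])
E
```

```text
t 20.6333 p [482.6 288.  132.2] phi 47.3 tilt 0.1 q [ 0.52  0.45  1.83 -0.    0.85 -0.31] F [-0.5 -0.3  0.6] w 57.2
(array([245., 220.]), np.int32(191), array([667.1, 165.9,  40.5,  27.4]), -44.0)
(array([197., 322.]), np.int32(155), array([423.5, 275.6,  40.6,  28.9]), -15.2)
1 x [[0, 0, 0], [0.001, 0.0, 0.045], 0.35] 
10 x [[-0.0217, 0.0044, 0.0032], [0, 0, 0], 0.35] 
8 x [[0.0, 0.0, 0.0121], [0, 0, 0], 0.35]
```

View pics/a5.png

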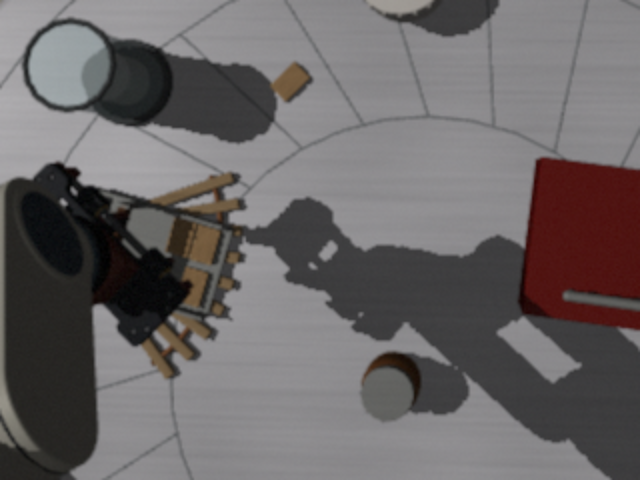

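Request:
carry_out --rows '[[[0, 0, 0], [0, 0, 0.045], 0.35], [[-0.0217, 0.0044, 0.003], [0, 0, 0], 0.35], [[-0.0217, 0.0044, 0.003], [0, 0, 0], 0.35], [[-0.0217, 0.0044, 0.003], [0, 0, 0], 0.35], [[-0.0217, 0.0044, 0.003], [0, 0, 0], 0.35], [[-0.0217, 0.0044, 0.003], [0, 0, 0], 0.35], [[-0.0217, 0.0044, 0.003], [0, 0, 0], 0.35], [[-0.0217, 0.0044, 0.003], [0, 0, 0], 0.35], [[-0.0217, 0.0044, 0.003], [0, 0, 0], 0.35], [[-0.0217, 0.0044, 0.003], [0, 0, 0], 0.35], [[-0.0217, 0.0044, 0.003], [0, 0, 0], 0.35], [[0, 0, 0], [0, 0, 0], 0.35]]'

```text
t: 21.68
ee_pos: [669.6, 163.0, 101.0]
orientation: [1.202, 2.9, 0.001]
ft_force: [0.1, 0.1, 0.1]
width: 57.2
```

```bash
python3 - <<'E'
from p import *
im=imaging.get_image('scene')[:,:,::-1].copy()
for t in tablets('scene',im): 
    if t[1]<600: print(t)
st()
seg([([667,166,3],None,.35,8,1)])
E
```

```text
(array([566., 137.]), np.int32(76), array([-547.9,  324.7,   61.7,   45.8]), 1.0)
(array([630., 159.]), np.int32(300), array([-482.8,  533.5,  154.1,   66. ]), 1.0)
(array([216., 225.]), np.int32(211), array([ 556. , -413. ,   84.8,   69.8]), -46.3)
(array([626., 254.]), np.int32(171), array([128.2, 548.8, 102.5,  41.6]), -3.9)
(array([519., 275.]), np.int32(295), array([348.8, 315.3, 111.7,  79.5]), -15.7)
(array([631., 284.]), np.int32(283), array([247.2, 567.7, 118.2,  40.4]), -10.8)
(array([486., 286.]), np.int32(390), array([429.7, 280.2,  81.6,  59.3]), -15.0)
(array([  4., 329.]), np.int32(317), array([1043.8, -552.2,  188.6,   20.7]), 58.4)
(array([473., 311.]), np.int32(404), array([522.3, 265.9,  88.6,  56.4]), -66.5)
(array([404., 336.]), np.int32(223), array([670.9, 167.5,  42.2,  28.6]), -45.6)
t 21.7333 p [667.9 163.9 100.9] phi 45.0 tilt 0.0 q [ 0.22  0.65  1.55 -0.    0.94 -0.56] F [-0.3 -0.  -0.3] w 56.9
8 x [[0.0003, 0.0001, 0.0122], [0, 0, 0], 0.35]
```

Request:
carry_out --rows '[[[0.0003, 0.0002, 0.0122], [0, 0, 0], 0.35], [[0.0003, 0.0002, 0.0122], [0, 0, 0], 0.35], [[0.0003, 0.0002, 0.0122], [0, 0, 0], 0.35], [[0.0003, 0.0002, 0.0122], [0, 0, 0], 0.35], [[0, 0.0002, 0.0122], [0, 0, 0], 0.35], [[0, 0.0002, 0.0122], [0, 0, 0], 0.35], [[0, 0, 0.0122], [0, 0, 0], 0.35], [[0, 0, 0.0115], [0, 0, 0], 0.35], [[0, 0, 0], [0, 0, 0], 0.35], [[0, 0, 0], [0, 0, 0], 0.35]]'

```text
t: 22.57
ee_pos: [666.2, 166.7, 3.3]
orientation: [-1.204, -2.9, 0.001]
ft_force: [0.0, -0.5, -0.4]
width: 57.0
```

Request:
carry_out --rows '[[[0, 0, 0], [0, 0, 0], 1], [[0, 0, 0], [0, 0, 0], 1], [[0, 0, 0], [0, 0, 0], 1], [[0, 0, 0], [0, 0, 0], 1], [[0, 0, 0], [0, 0, 0], 1], [[0, 0, 0], [0, 0, 0], 1]]'

```text
t: 23.07
ee_pos: [667.0, 167.0, 4.8]
orientation: [1.204, 2.901, 0.001]
ft_force: [-0.3, 0.8, 1.7]
width: 27.1
```

Request:
carry_out --rows '[[[0, 0, -0.021], [0, 0, 0], 1], [[0, 0, -0.021], [0, 0, -0.09], 1], [[0, 0, -0.021], [0, 0, -0.09], 1], [[0, 0, -0.021], [0, 0, -0.09], 1], [[0, 0, -0.021], [0, 0, -0.09], 1], [[0, 0, -0.021], [0, 0, -0.09], 1], [[0, 0, 0], [0, 0, -0.08], 1], [[0, 0, 0], [0, 0, 0], 1]]'

```text
t: 23.73
ee_pos: [667.6, 167.1, 132.2]
orientation: [0.398, 3.113, 0.002]
ft_force: [-0.0, -0.0, -0.6]
width: 27.1
```

```bash
python3 - <<'E'
from p import *
st()
seg([([*sp(28,0,0)[:2],130],None,1,11,5),([*sp(50,-2,0)[:2],33],None,1,6,1)])
E
```

```text
t 23.7333 p [667.6 167.1 132.2] phi 75.4 tilt 0.2 q [ 0.23  0.61  1.54 -0.    0.99 -1.09] F [-0.  -0.  -0.6] w 27.1
11 x [[0.0214, 0.0061, 0.0001], [0, 0, 0], 1] 
6 x [[0.0003, -0.0037, 0.0162], [0, 0, 0], 1]
```

```bash
python3 - <<'E'
from p import *
seg([([*sp(50,-2,0)[:2],130],None,1,11,5),([*sp(50,-2,0)[:2],33],None,1,6,1)])
E
```

```text
11 x [[0.0216, 0.0041, 0.0001], [0, 0, 0], 1] 
6 x [[0.0, -0.0001, 0.0162], [0, 0, 0], 1]
```

Request:
carry_out --rows '[[[0.0216, 0.0041, 0], [0, 0, 0], 1], [[0.0216, 0.0041, 0], [0, 0, 0], 1], [[0.0216, 0.0041, 0], [0, 0, 0], 1], [[0.0216, 0.0041, 0], [0, 0, 0], 1], [[0.0216, 0.0041, 0], [0, 0, 0], 1], [[0.0216, 0.0041, 0], [0, 0, 0], 1], [[0.0216, 0.0041, 0], [0, 0, 0], 1], [[0.0216, 0.0041, 0], [0, 0, 0], 1], [[0.0216, 0.0041, 0], [0, 0, 0], 1], [[0.0216, 0.0041, 0], [0, 0, 0], 1], [[0.0216, 0.0041, 0], [0, 0, 0], 1], [[0, 0, 0], [0, 0, 0], 1]]'

```text
t: 24.73
ee_pos: [444.3, 271.1, 129.2]
orientation: [-0.403, -3.112, 0.003]
ft_force: [-0.1, -1.2, -0.9]
width: 27.4
```

```bash
python3 - <<'E'
from p import *
st()
seg([([*sp(50,-2,0)[:2],33],None,1,6,1)])
E
```

```text
t 24.7333 p [444.3 271.1 129.2] phi 75.2 tilt 0.2 q [ 0.52  0.41  1.92  0.    0.81 -0.79] F [-0.1 -1.2 -0.9] w 27.4
6 x [[-0.0009, 0.0001, 0.016], [0, 0, 0], 1]
```

Request:
carry_out --rows '[[[-0.0004, 0, 0.016], [0, 0, 0], 1], [[-0.0004, 0, 0.016], [0, 0, 0], 1], [[0, 0, 0.016], [0, 0, 0], 1], [[0, 0, 0.016], [0, 0, 0], 1], [[0, 0, 0.016], [0, 0, 0], 1], [[0, 0, 0.016], [0, 0, 0], 1], [[0, 0, 0], [0, 0, 0], 1], [[0, 0, 0], [0, 0, 0], 0.5], [[0, 0, 0], [0, 0, 0], 0.5], [[0, 0, 0], [0, 0, 0], 0.5], [[0, 0, 0], [0, 0, 0], 0.5]]'

```text
t: 25.65
ee_pos: [449.8, 271.0, 35.2]
orientation: [0.403, 3.114, 0.002]
ft_force: [-0.3, 0.5, 0.8]
width: 44.0
```

Request:
carry_out --rows '[[[0, 0, -0.02], [0, 0, 0], 0.5], [[0, 0, -0.02], [0, 0, 0], 0.5], [[0, 0, -0.03], [0, 0, 0], 0.5], [[0, 0, -0.03], [0, 0, 0], 0.5], [[0, 0, -0.03], [0, 0, 0], 0.5], [[0, 0, -0.03], [0, 0, 0], 0.5], [[0, 0, 0], [0, 0, 0], 0.5]]'

```text
t: 26.23
ee_pos: [452.2, 272.5, 200.7]
orientation: [0.401, 3.107, 0.01]
ft_force: [1.3, 0.6, -0.3]
width: 43.7
```

```bash
python3 - <<'E'
from p import *
st()
# handle: dish frame (-55,0,123); jaws along dish x
D=np.array([484.7,-201.8,-.1124])
h=T(D,[[-55,0,123]])[0]; print(h)
seg([(None,np.degrees(-.1124)+0,.5,1,13),([h[0],h[1],190],None,.5,15,1),([h[0],h[1],106],None,.5,6,1)])
seg([(None,180+np.degrees(-.1124)+0,.5,1,17),([h[0],h[1],190],None,.5,15,1)])
E
```

```text
t 26.2333 p [452.2 272.5 200.7] phi 75.3 tilt 0.6 q [ 0.52  0.31  1.87 -0.    0.96 -0.79] F [ 1.3  0.6 -0.3] w 43.7
[ 430.04706278 -195.63100876  123.        ]
13 x [[0, 0, 0], [0.001, 0.0, 0.11], 0.5] 
15 x [[-0.0312, 0.0022, 0.0008], [0, 0, 0], 0.5] 
6 x [[0.0001, -0.0001, 0.0139], [0, 0, 0], 0.5] 
17 x [[0, 0, 0], [0.0, 0.001, -0.101], 0.5] 
15 x [[0.0312, -0.002, 0.0008], [0, 0, 0], 0.5]
```

Request:
carry_out --rows '[[[0, 0, 0], [0, 0, 0.11], 0.5], [[0, 0, 0], [0, 0, 0.11], 0.5], [[0, 0, 0], [0, 0, 0.11], 0.5], [[0, 0, 0], [0, 0, 0.11], 0.5], [[0, 0, 0], [0, 0, 0.11], 0.5], [[0, 0, 0], [0, 0, 0.11], 0.5], [[0, 0, 0], [0, 0, 0.11], 0.5], [[0, 0, 0], [0, 0, 0.11], 0.5], [[0, 0, 0], [0, 0, 0.11], 0.5], [[0, 0, 0], [0, 0, 0.11], 0.5], [[0, 0, 0], [0, 0, 0.11], 0.5], [[0, 0, 0], [0, 0, 0.11], 0.5]]'

```text
t: 27.23
ee_pos: [449.0, 270.6, 194.4]
orientation: [2.234, 2.209, 0.001]
ft_force: [-0.0, 0.3, 0.2]
width: 43.8
```

Request:
carry_out --rows '[[[0, 0, 0], [0, 0, 0.11], 0.5], [[-0.0312, 0.002, 0.001], [0, 0, 0], 0.5], [[-0.0312, 0.002, 0.001], [0, 0, 0], 0.5], [[-0.0312, 0.002, 0.001], [0, 0, 0], 0.5], [[-0.0312, 0.002, 0.001], [0, 0, 0], 0.5], [[-0.0312, 0.002, 0.001], [0, 0, 0], 0.5], [[-0.0312, 0.002, 0.001], [0, 0, 0], 0.5], [[-0.0312, 0.002, 0.001], [0, 0, 0], 0.5], [[-0.0312, 0.002, 0.001], [0, 0, 0], 0.5], [[-0.0312, 0.002, 0.001], [0, 0, 0], 0.5], [[-0.0312, 0.002, 0.001], [0, 0, 0], 0.5], [[-0.0312, 0.002, 0.001], [0, 0, 0], 0.5]]'

```text
t: 28.23
ee_pos: [430.9, -74.3, 183.5]
orientation: [2.346, 2.088, 0.001]
ft_force: [1.5, 0.8, 0.1]
width: 44.2
```

```bash
python3 - <<'E'
from p import *
st()
snap('top','b1',(100,200,420,400),2.4)
snap('scene','b2',(230,160,580,400),2.2)
h=[430.,-195.6]
seg([([h[0],h[1],190],-6.4,.5,4,1),([h[0],h[1],106],None,.5,6,1)])
E
```

```text
t 28.2333 p [430.9 -74.3 183.5] phi -6.6 tilt 0.0 q [-0.2   0.2   2.06 -0.    0.87 -0.08] F [1.5 0.8 0.1] w 44.2
4 x [[-0.0297, 0.0033, -0.0016], [0, 0, 0], 0.5] 
1 x [[0, 0, 0], [0.001, 0.001, -0.009], 0.5] 
6 x [[0.0, 0.0, 0.014], [0, 0, 0], 0.5]
```

View pics/b1.png

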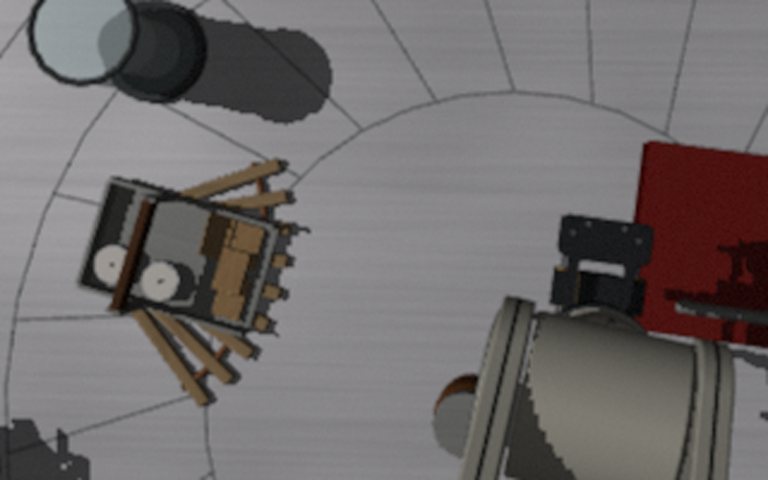

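View pics/b2.png

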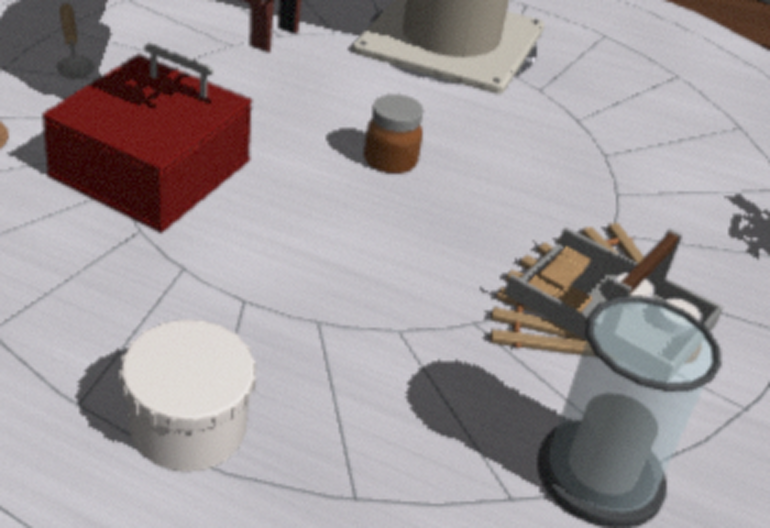

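Request:
carry_out --rows '[[[-0.0297, 0.0033, -0.0016], [0, 0, 0], 0.5], [[-0.0297, 0.0033, -0.0016], [0, 0, 0], 0.5], [[-0.0297, 0.0033, -0.0016], [0, 0, 0], 0.5], [[-0.0297, 0.0033, -0.0016], [0, 0, 0], 0.5], [[0, 0, 0], [0, 0, 0], 0.5], [[0, 0, 0], [0, 0, 0], 0.5]]'

```text
t: 28.83
ee_pos: [430.7, -192.8, 189.8]
orientation: [2.349, 2.086, 0.001]
ft_force: [-0.8, 0.0, 0.1]
width: 43.9
```

```bash
python3 - <<'E'
from p import *
st()
h=[430.,-195.6]
seg([([h[0],h[1],106],None,.5,7,1)])
E
```

```text
t 28.8333 p [ 430.7 -192.8  189.8] phi -6.8 tilt 0.0 q [-0.45  0.25  1.99  0.    0.91 -0.33] F [-0.8  0.   0.1] w 43.9
7 x [[-0.0004, -0.0001, 0.012], [0, 0, 0], 0.5]
```

Request:
carry_out --rows '[[[-0.0002, -0.0001, 0.012], [0, 0, 0], 0.5], [[-0.0002, -0.0001, 0.012], [0, 0, 0], 0.5], [[0, 0, 0.012], [0, 0, 0], 0.5], [[0, 0, 0.012], [0, 0, 0], 0.5], [[0, 0, 0.012], [0, 0, 0], 0.5], [[0, 0, 0.012], [0, 0, 0], 0.5], [[0, 0, 0.012], [0, 0, 0], 0.5], [[0, 0, 0], [0, 0, 0], 0.5], [[0, 0, 0], [0, 0, 0], 0.5]]'

```text
t: 29.58
ee_pos: [429.9, -191.2, 105.4]
orientation: [-2.344, -2.089, 0.001]
ft_force: [-0.2, -0.3, 0.3]
width: 44.0
```

Request:
carry_out --rows '[[[0, 0, 0], [0, 0, 0], 1], [[0, 0, 0], [0, 0, 0], 1], [[0, 0, 0], [0, 0, 0], 1], [[0, 0, 0], [0, 0, 0], 1], [[0, 0, 0], [0, 0, 0], 1], [[0, 0, 0], [0, 0, 0], 1], [[0, 0, 0], [0, 0, 0], 1]]'

```text
t: 30.17
ee_pos: [433.1, -193.2, 106.4]
orientation: [2.344, 2.085, 0.005]
ft_force: [8.3, 3.6, -3.6]
width: 10.1
```

```bash
python3 - <<'E'
from p import *
st()
o=readout.get_obs(); y0=np.radians(-6.8)
# arc in tool frame (y along dish x, z down)
r=np.hypot(140,43); a0=np.arctan2(43,140); N=32; th=np.linspace(0,1.62,N+1)
yy=-r*np.cos(a0+th); zz=r*np.sin(a0+th)
for i in range(0,N): print([0,round((yy[i+1]-yy[i])/1000,4),-round((zz[i+1]-zz[i])/1000,4)])
E
```

```text
t 30.1667 p [ 433.1 -193.2  106.4] phi -6.7 tilt 0.3 q [-0.45  0.39  2.04  0.    0.71 -0.33] F [ 8.3  3.6 -3.6] w 10.1
[0, np.float64(0.0024), np.float64(-0.007)]
[0, np.float64(0.0027), np.float64(-0.0069)]
[0, np.float64(0.0031), np.float64(-0.0068)]
[0, np.float64(0.0034), np.float64(-0.0066)]
[0, np.float64(0.0037), np.float64(-0.0064)]
[0, np.float64(0.004), np.float64(-0.0062)]
[0, np.float64(0.0043), np.float64(-0.006)]
[0, np.float64(0.0046), np.float64(-0.0058)]
[0, np.float64(0.0049), np.float64(-0.0055)]
[0, np.float64(0.0052), np.float64(-0.0053)]
[0, np.float64(0.0055), np.float64(-0.005)]
[0, np.float64(0.0057), np.float64(-0.0047)]
[0, np.float64(0.0059), np.float64(-0.0044)]
[0, np.float64(0.0062), np.float64(-0.0041)]
[0, np.float64(0.0064), np.float64(-0.0038)]
[0, np.float64(0.0065), np.float64(-0.0035)]
[0, np.float64(0.0067), np.float64(-0.0031)]
[0, np.float64(0.0069), np.float64(-0.0028)]
[0, np.float64(0.007), np.float64(-0.0024)]
[0, np.float64(0.0071), np.float64(-0.0021)]
[0, np.float64(0.0072), np.float64(-0.0017)]
[0, np.float64(0.0073), np.float64(-0.0014)]
[0, np.float64(0.0073), np.float64(-0.001)]
[0, np.float64(0.0074), np.float64(-0.0006)]
[0, np.float64(0.0074), np.float64(-0.0002)]
[0, np.float64(0.0074), np.float64(0.0001)]
[0, np.float64(0.0074), np.float64(0.0005)]
[0, np.float64(0.0074), np.float64(0.0009)]
[0, np.float64(0.0073), np.float64(0.0013)]
[0, np.float64(0.0072), np.float64(0.0016)]
[0, np.float64(0.0071), np.float64(0.002)]
[0, np.float64(0.007), np.float64(0.0023)]
```

Request:
carry_out --rows '[[[0, 0.0045, -0.007], [0, 0, 0], 1], [[0, 0.0027, -0.0069], [0, 0, 0], 1], [[0, 0.0031, -0.0068], [0, 0, 0], 1], [[0, 0.0034, -0.0066], [0, 0, 0], 1], [[0, 0.0037, -0.0064], [0, 0, 0], 1], [[0, 0.004, -0.0062], [0, 0, 0], 1], [[0, 0.0043, -0.006], [0, 0, 0], 1], [[0, 0.0046, -0.0058], [0, 0, 0], 1]]'

```text
t: 30.83
ee_pos: [459.5, -196.2, 157.8]
orientation: [-2.345, -2.088, 0.003]
ft_force: [-4.7, -5.1, -3.1]
width: 10.0
```

```bash
python3 - <<'E'
from p import *
st()
E
```

```text
t 30.8333 p [ 459.5 -196.2  157.8] phi -6.6 tilt 0.2 q [-0.43  0.34  1.95 -0.    0.86 -0.31] F [-4.7 -5.1 -3.1] w 10.0
```

Low forces; carry on along the arc.

Request:
carry_out --rows '[[[0, 0.0049, -0.0055], [0, 0, 0], 1], [[0, 0.0052, -0.0053], [0, 0, 0], 1], [[0, 0.0055, -0.005], [0, 0, 0], 1], [[0, 0.0057, -0.0047], [0, 0, 0], 1], [[0, 0.0059, -0.0044], [0, 0, 0], 1], [[0, 0.0062, -0.0041], [0, 0, 0], 1], [[0, 0.0064, -0.0038], [0, 0, 0], 1], [[0, 0.0065, -0.0035], [0, 0, 0], 1], [[0, 0.0067, -0.0031], [0, 0, 0], 1], [[0, 0.0069, -0.0028], [0, 0, 0], 1], [[0, 0.007, -0.0024], [0, 0, 0], 1], [[0, 0.0071, -0.0021], [0, 0, 0], 1]]'

```text
t: 31.83
ee_pos: [533.4, -204.8, 205.8]
orientation: [-2.346, -2.088, 0.002]
ft_force: [-5.3, -2.5, 3.9]
width: 10.2
```

Request:
carry_out --rows '[[[0, 0.0072, -0.0017], [0, 0, 0], 1], [[0, 0.0073, -0.0014], [0, 0, 0], 1], [[0, 0.0073, -0.001], [0, 0, 0], 1], [[0, 0.0074, -0.0006], [0, 0, 0], 1], [[0, 0.0074, -0.0002], [0, 0, 0], 1], [[0, 0.0074, 0.0001], [0, 0, 0], 1], [[0, 0.0074, 0.0005], [0, 0, 0], 1], [[0, 0.0074, 0.0009], [0, 0, 0], 1], [[0, 0.0073, 0.0013], [0, 0, 0], 1], [[0, 0.0072, 0.0016], [0, 0, 0], 1], [[0, 0.0071, 0.002], [0, 0, 0], 1], [[0, 0.007, 0.0023], [0, 0, 0], 1]]'

```text
t: 32.83
ee_pos: [621.4, -215.1, 200.0]
orientation: [2.346, 2.089, -0.0]
ft_force: [-3.3, -3.6, 3.0]
width: 10.2
```

Request:
carry_out --rows '[[[0, 0, 0], [0, 0, 0], 1], [[0, 0, 0], [0, 0, 0], 1]]'

```text
t: 33.0
ee_pos: [621.9, -215.1, 199.9]
orientation: [2.345, 2.088, 0.001]
ft_force: [1.0, -4.1, -0.9]
width: 9.7
```

```bash
python3 - <<'E'
from p import *
st()
snap('scene','c1',(180,60,500,300),2.4)
snap('top','c2',(300,180,560,400),2.4)
E
```

```text
t 33.0 p [ 621.9 -215.1  199.9] phi -6.6 tilt 0.1 q [-0.35  0.49  1.57  0.    1.07 -0.24] F [ 1.  -4.1 -0.9] w 9.7
```

View pics/c1.png

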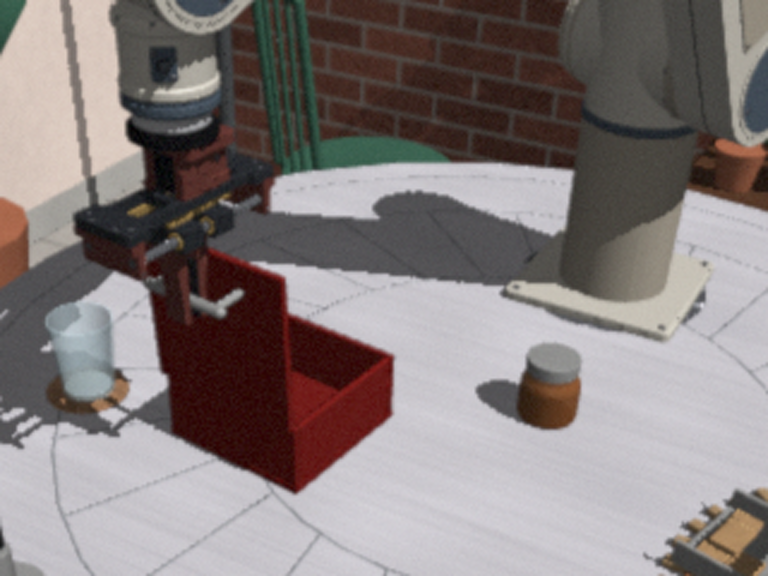

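View pics/c2.png

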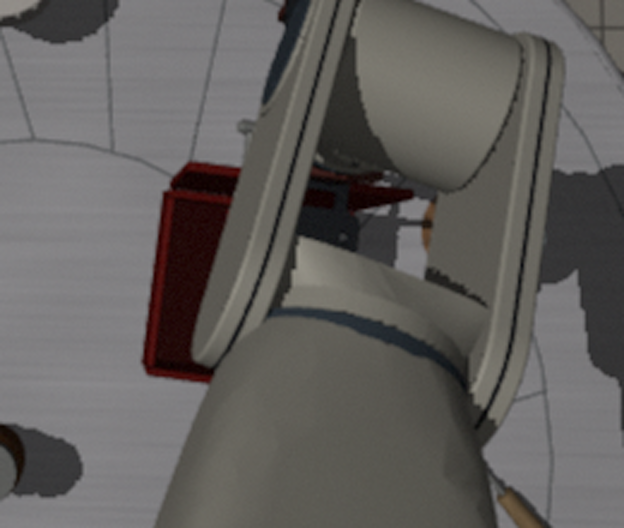

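Request:
carry_out --rows '[[[0, 0, 0], [0, 0, 0], 0.65], [[0, 0, 0], [0, 0, 0], 0.65], [[0, 0, 0], [0, 0, 0], 0.65], [[0, 0, 0], [0, 0, 0], 0.65], [[0, 0, -0.012], [0, 0, 0], 0.65], [[0, 0, -0.012], [0, 0, 0], 0.65], [[0, 0, -0.015], [0, 0, 0], 0.65], [[0, 0, -0.015], [0, 0, 0], 0.65], [[0, 0, -0.02], [0, 0, 0], 0.65], [[0, 0, -0.02], [0, 0, 0], 0.65], [[0, 0, -0.02], [0, 0, 0], 0.65], [[0, 0, 0], [0, 0, 0], 0.65]]'

```text
t: 34.1
ee_pos: [623.0, -215.6, 320.7]
orientation: [2.341, 2.084, 0.007]
ft_force: [-0.0, 0.5, 0.2]
width: 30.9
```

```bash
python3 - <<'E'
from p import *
st()
g=sp(-20,0,0); print(g)
seg([([g[0],g[1],180],None,.5,18,1),(None,75.5,.5,1,13),([g[0],g[1],65],None,.5,8,1)])
E
```

```text
t 34.1 p [ 623.  -215.6  320.7] phi -6.6 tilt 0.5 q [-0.35  0.38  1.46  0.    1.29 -0.24] F [-0.   0.5  0.2] w 30.9
[468.80238994 337.46429949   0.        ]
18 x [[0.0295, -0.0121, 0.0077], [0, 0, 0], 0.5] 
13 x [[0, 0, 0], [0.0, 0.001, -0.11], 0.5] 
8 x [[0.0001, 0.0, 0.0143], [0, 0, 0], 0.5]
```

Request:
carry_out --rows '[[[0.0295, -0.0121, 0.0077], [0, 0, 0], 0.5], [[0.0295, -0.0121, 0.0077], [0, 0, 0], 0.5], [[0.0295, -0.0121, 0.0077], [0, 0, 0], 0.5], [[0.0295, -0.0121, 0.0077], [0, 0, 0], 0.5], [[0.0295, -0.0121, 0.0077], [0, 0, 0], 0.5], [[0.0295, -0.0121, 0.0077], [0, 0, 0], 0.5], [[0.0295, -0.0121, 0.0077], [0, 0, 0], 0.5], [[0.0295, -0.0121, 0.0077], [0, 0, 0], 0.5], [[0.0295, -0.0121, 0.0077], [0, 0, 0], 0.5], [[0.0295, -0.0121, 0.0077], [0, 0, 0], 0.5], [[0.0295, -0.0121, 0.0077], [0, 0, 0], 0.5], [[0.0295, -0.0121, 0.0077], [0, 0, 0], 0.5]]'

```text
t: 35.1
ee_pos: [516.9, 155.0, 221.9]
orientation: [2.346, 2.089, 0.001]
ft_force: [-0.3, -0.6, -0.6]
width: 44.1
```

Request:
carry_out --rows '[[[0.0295, -0.0121, 0.0077], [0, 0, 0], 0.5], [[0.0295, -0.0121, 0.0077], [0, 0, 0], 0.5], [[0.0295, -0.0121, 0.0077], [0, 0, 0], 0.5], [[0.0295, -0.0121, 0.0077], [0, 0, 0], 0.5], [[0.0295, -0.0121, 0.0077], [0, 0, 0], 0.5], [[0.0295, -0.0121, 0.0077], [0, 0, 0], 0.5], [[0, 0, 0], [0, 0, -0.11], 0.5], [[0, 0, 0], [0, 0, -0.11], 0.5], [[0, 0, 0], [0, 0, -0.11], 0.5], [[0, 0, 0], [0, 0, -0.11], 0.5], [[0, 0, 0], [0, 0, -0.11], 0.5], [[0, 0, 0], [0, 0, -0.11], 0.5]]'

```text
t: 36.1
ee_pos: [465.8, 337.9, 175.9]
orientation: [1.535, 2.741, 0.001]
ft_force: [0.1, 0.5, -0.0]
width: 43.8
```

Request:
carry_out --rows '[[[0, 0, 0], [0, 0, -0.11], 0.5], [[0, 0, 0], [0, 0, -0.11], 0.5], [[0, 0, 0], [0, 0, -0.11], 0.5], [[0, 0, 0], [0, 0, -0.11], 0.5], [[0, 0, 0], [0, 0, -0.11], 0.5], [[0, 0, 0], [0, 0, -0.11], 0.5], [[0, 0, 0], [0, 0, -0.11], 0.5], [[0, 0, 0], [0, 0, 0], 0.5]]'

```text
t: 36.77
ee_pos: [465.9, 337.8, 175.9]
orientation: [0.396, 3.116, 0.0]
ft_force: [0.8, -0.0, 0.5]
width: 43.6
```

```bash
python3 - <<'E'
from p import *
st()
w=unproj('top',[(161.3,284.6),(150,329.2)],91); print(w,w.mean(0),np.degrees(np.arctan2(*(w[0]-w[1])[[1,0]])))
im=cv2.imread('pics/b1_raw.png'); c=im[270:345,130:225]
for q in proj('top',T(TR,[[-20,55,91],[-20,-55,91],[-20,0,91]])): cv2.circle(im,tuple(int(v) for v in q.round()),0,(0,255,0),-1)
cv2.imwrite('pics/d1.png',cv2.resize(im[270:345,130:225],None,fx=8,fy=8,interpolation=cv2.INTER_CUBIC))
E
```

```text
t 36.7667 p [465.9 337.8 175.9] phi 75.5 tilt 0.0 q [ 0.61  0.41  1.78  0.    0.95 -0.71] F [ 0.8 -0.   0.5] w 43.6
[[514.91388679 327.33386959  91.        ]
 [418.02763499 348.35859752  91.        ]] [466.47076089 337.84623355  91.        ] -12.243595926832244
```

View pics/d1.png

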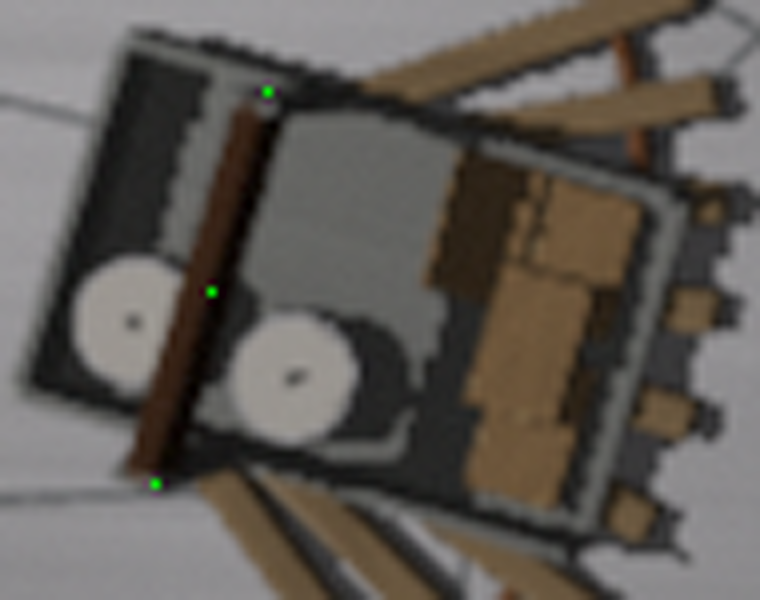

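Request:
carry_out --rows '[[[0, 0, 0.0141], [0, 0, 0], 0.5], [[0, 0, 0.0141], [0, 0, 0], 0.5], [[0, 0, 0.0141], [0, 0, 0], 0.5], [[0, 0, 0.0141], [0, 0, 0], 0.5], [[0, 0, 0.0141], [0, 0, 0], 0.5], [[0, 0, 0.0141], [0, 0, 0], 0.5], [[0, 0, 0.0141], [0, 0, 0], 0.5], [[0, 0, 0.0141], [0, 0, 0], 0.5], [[0, 0, 0], [0, 0, 0], 0.5], [[0, 0, 0], [0, 0, 0], 0.5]]'

```text
t: 37.6
ee_pos: [465.5, 337.5, 62.5]
orientation: [-0.406, -3.114, 0.001]
ft_force: [0.3, 0.3, 0.5]
width: 43.8
```

Request:
carry_out --rows '[[[0, 0, 0], [0, 0, 0], 1], [[0, 0, 0], [0, 0, 0], 1], [[0, 0, 0], [0, 0, 0], 1], [[0, 0, 0], [0, 0, 0], 1], [[0, 0, 0], [0, 0, 0], 1], [[0, 0, 0], [0, 0, 0], 1], [[0, 0, 0], [0, 0, 0], 1], [[0, 0, 0], [0, 0, 0], 1]]'

```text
t: 38.27
ee_pos: [466.6, 338.5, 63.6]
orientation: [0.402, 3.114, 0.002]
ft_force: [1.1, 3.8, 5.7]
width: 9.7
```

```bash
python3 - <<'E'
from p import *
st()
snap('scene','e1',(330,180,640,400),2.4)
E
```

```text
t 38.2667 p [466.6 338.5  63.6] phi 75.3 tilt 0.1 q [ 0.61  0.58  1.83  0.    0.74 -0.71] F [1.1 3.8 5.7] w 9.7
```

View pics/e1.png

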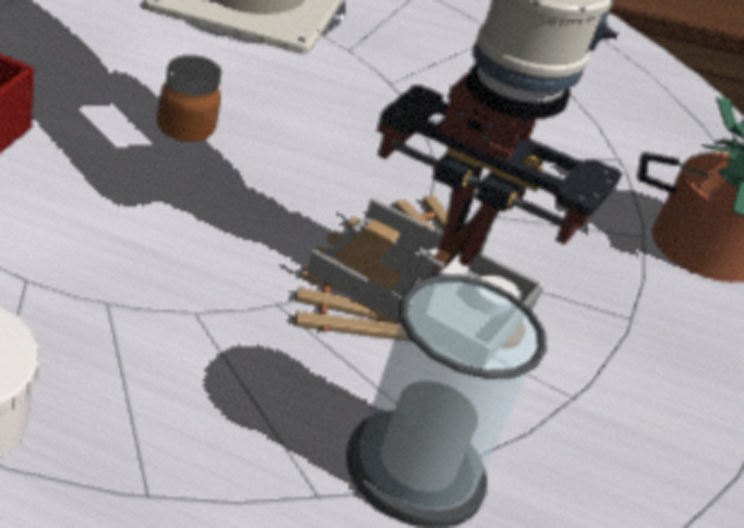

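Request:
carry_out --rows '[[[0, 0, -0.003], [0, 0, 0], 1], [[0, 0, -0.005], [0, 0, 0], 1], [[0, 0, -0.008], [0, 0, 0], 1], [[0, 0, -0.012], [0, 0, 0], 1], [[0, 0, -0.012], [0, 0, 0], 1], [[0, 0, -0.012], [0, 0, 0], 1], [[0, 0, -0.012], [0, 0, 0], 1], [[0, 0, -0.008], [0, 0, 0], 1], [[0, 0, -0.004], [0, 0, 0], 1], [[0, 0, 0], [0, 0, 0], 1]]'

```text
t: 39.15
ee_pos: [466.5, 338.2, 140.3]
orientation: [0.402, 3.114, 0.002]
ft_force: [-0.2, 0.2, -3.9]
width: 9.7
```

```bash
python3 - <<'E'
from p import *
st()
snap('scene','e2',(330,130,640,370),2.4)
E
```

```text
t 39.15 p [466.5 338.2 140.3] phi 75.3 tilt 0.1 q [ 0.61  0.46  1.8  -0.    0.88 -0.71] F [-0.2  0.2 -3.9] w 9.7
```

View pics/e2.png

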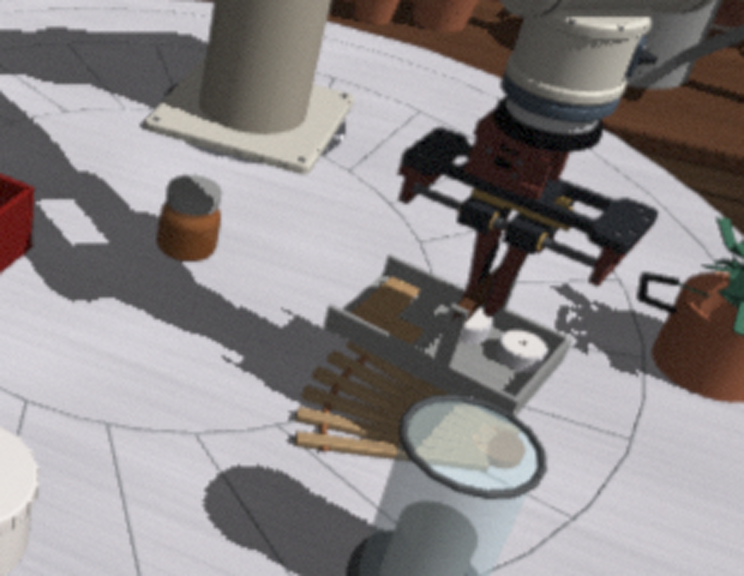

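```bash
cat >> p.py <<'E'
D=np.array([486.5,-202,-.115])
def dump(dx,dy,z,tilt,phi=83.4):
    R=Rdown(phi,-tilt); s=T(D,[[dx,dy,z]])[0]; return s-R.apply([0,-105,49]),R
E
python3 - <<'E'
from p import *
for t in (0,20,40,55): print(dump(-14,35,95,t)[0])
P,R=dump(-14,35,105,0)
s=seg([([466.5,338.2,165],75.3,1,4,1)])
s=seg([(P+[0,0,20],None,1,14,1)],s)
s=seg([(None,R,1,1,4),(P,None,1,4,1)],s)
E
```

```text
[488.67700792 -61.32058852 144.        ]
[486.02296408 -84.25881916 176.95705347]
[ 482.23340985 -117.01097934  200.02887673]
[ 478.91735835 -145.67077502  209.11621003]
4 x [[-0.0001, 0.0001, -0.0064], [0, 0, 0], 1] 
1 x [[0, 0, 0], [0.001, 0.001, 0.0], 1] 
14 x [[-0.0088, -0.0272, -0.0006], [0, 0, 0], 1] 
4 x [[0, 0, 0], [0.0, 0.0, -0.035], 1] 
4 x [[0.0001, 0.0, 0.0049], [0, 0, 0], 1]
```

Request:
carry_out --rows '[[[0, 0, -0.005], [0.02, 0, 0], 1], [[0, 0, -0.005], [0.02, 0, 0], 1], [[0, 0, -0.005], [0.02, 0, 0], 1], [[0, 0, 0], [0.02, 0, 0], 1], [[-0.002, -0.007, 0], [0, 0, 0], 1], [[-0.004, -0.012, 0], [0, 0, 0], 1], [[-0.006, -0.018, 0], [0, 0, 0], 1], [[-0.007, -0.022, 0], [0, 0, 0], 1], [[-0.007, -0.022, 0], [0, 0, 0], 1], [[-0.007, -0.022, 0], [0, 0, 0], 1], [[-0.007, -0.022, 0], [0, 0, 0], 1], [[-0.007, -0.022, 0], [0, 0, 0], 1]]'

```text
t: 40.2
ee_pos: [473.3, 181.9, 165.2]
orientation: [-0.401, -3.102, 0.125]
ft_force: [0.9, -0.1, -4.1]
width: 10.1
```

Request:
carry_out --rows '[[[-0.007, -0.022, 0], [0, 0, 0], 1], [[-0.007, -0.022, 0], [0, 0, 0], 1], [[-0.007, -0.022, 0], [0, 0, 0], 1], [[-0.007, -0.022, 0], [0, 0, 0], 1], [[-0.007, -0.022, 0], [0, 0, 0], 1], [[-0.007, -0.022, 0], [0, 0, 0], 1], [[-0.006, -0.018, 0], [0, 0, 0], 1], [[-0.004, -0.014, 0], [0, 0, 0], 1], [[-0.003, -0.009, 0], [0, 0, 0], 1], [[-0.002, -0.005, 0], [0, 0, 0], 1], [[0, 0, 0], [0, 0, 0], 1], [[0, 0, 0], [0, 0, 0], 1]]'

```text
t: 41.2
ee_pos: [484.0, -1.7, 179.7]
orientation: [-0.402, -3.103, 0.124]
ft_force: [0.4, 0.1, -4.7]
width: 9.7
```

```bash
python3 - <<'E'
from p import *
st()
P,R=dump(-14,35,105,0)
s=seg([(P+[0,0,30],R,1,5,3),(P,None,1,4,1)])
snap('scene','f1',(180,60,500,300),2.4)
snap('top','f2',(100,180,420,420),2.4)
E
```

```text
t 41.2 p [484.   -1.7 179.7] phi 75.3 tilt 4.6 q [ 0.02  0.29  1.96 -0.1   0.92 -1.23] F [ 0.4  0.1 -4.7] w 9.7
5 x [[-0.0039, -0.0113, 0.0], [0, 0, 0], 1] 
3 x [[0, 0, 0], [-0.027, -0.002, -0.047], 1] 
4 x [[0.0, -0.0001, 0.0075], [0, 0, 0], 1]
```

View pics/f1.png

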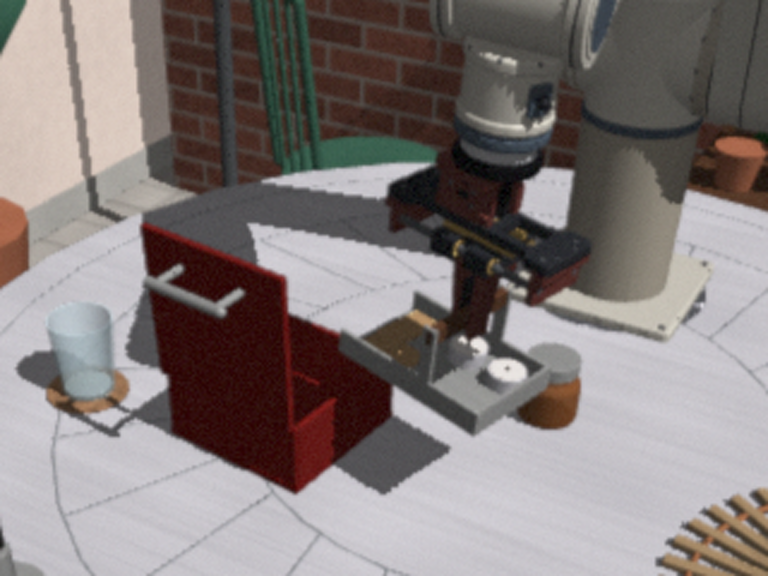

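View pics/f2.png

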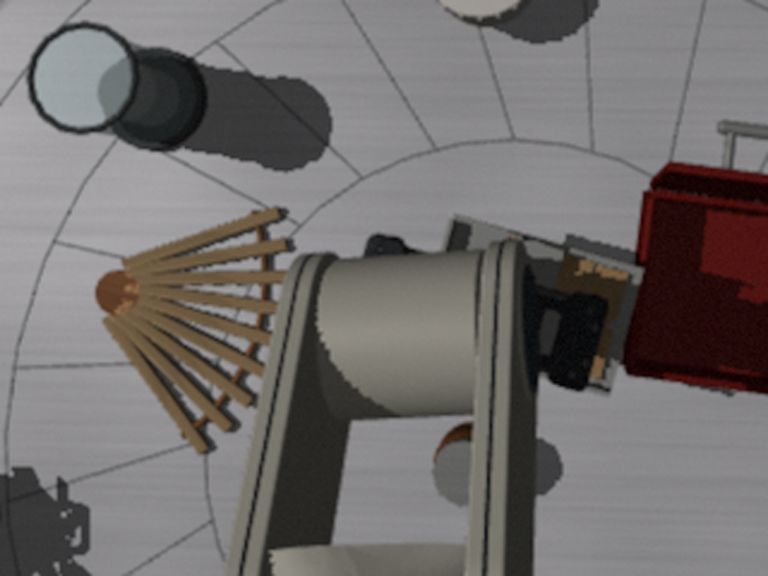

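Request:
carry_out --rows '[[[-0.0025, -0.007, 0], [0, 0, 0], 1], [[-0.0045, -0.0125, 0], [0, 0, 0], 1], [[-0.0055, -0.0155, 0], [0, 0, 0], 1], [[-0.0045, -0.0125, 0], [0, 0, 0], 1], [[-0.0025, -0.009, 0], [0, 0, 0], 1], [[0, 0, 0], [-0.027, -0.002, -0.047], 1], [[0, 0, 0], [-0.027, -0.002, -0.047], 1], [[0, 0, 0], [-0.027, -0.002, -0.047], 1], [[0, 0, 0], [0, 0, 0], 1]]'

```text
t: 42.05
ee_pos: [488.6, -61.5, 184.3]
orientation: [0.18, 3.136, 0.003]
ft_force: [-0.3, -0.7, -3.3]
width: 9.7
```

```bash
python3 - <<'E'
from p import *
st()
P,R=dump(-14,35,100,0)
s=seg([(P,R,1,5,1)])
W=[]
for t in np.linspace(0,54,17)[1:]:
    p,r=dump(-14,35,100-10*t/54,t); W.append((p,r,1,1))
plan(W,dump(-14,35,100,0))
E
```

```text
t 42.05 p [488.6 -61.5 184.3] phi 83.4 tilt 0.1 q [-0.15  0.28  1.95  0.    0.91 -1.61] F [-0.3 -0.7 -3.3] w 9.7
5 x [[0.0, 0.0, 0.0071], [0, 0, 0], 1] 
1 x [[0, 0, 0], [0.002, 0.0, 0.001], 1] 
[[[0.0, -0.0031, -0.0055], [-0.059, 0.0, 0.0], 1], [[0.0, -0.0031, -0.0054], [-0.059, 0.0, 0.0], 1], [[0.0, -0.0031, -0.0055], [-0.059, 0.0, 0.0], 1], [[0.0, -0.0032, -0.0055], [-0.059, 0.0, 0.0], 1], [[0.0, -0.0032, -0.0055], [-0.059, 0.0, 0.0], 1], [[0.0, -0.0032, -0.0055], [-0.058, 0.0, 0.0], 1], [[0.0, -0.0033, -0.0055], [-0.059, 0.0, 0.0], 1], [[0.0, -0.0033, -0.0055], [-0.059, 0.0, 0.0], 1], [[0.0, -0.0034, -0.0056], [-0.059, 0.0, 0.0], 1], [[0.0, -0.0034, -0.0055], [-0.059, 0.0, 0.0], 1], [[0.0, -0.0034, -0.0056], [-0.059, 0.0, 0.0], 1], [[0.0, -0.0034, -0.0056], [-0.059, 0.0, 0.0], 1]]
[[[0.0, -0.0035, -0.0056], [-0.059, 0.0, 0.0], 1], [[0.0, -0.0035, -0.0057], [-0.059, 0.0, 0.0], 1], [[0.0, -0.0035, -0.0056], [-0.059, 0.0, 0.0], 1], [[0.0, -0.0036, -0.0057], [-0.058, 0.0, 0.0], 1]]
```

Request:
carry_out --rows '[[[0, 0, 0.005], [0, 0, 0], 1], [[0, 0, 0.008], [0, 0, 0], 1], [[0, 0, 0.008], [0, 0, 0], 1], [[0, 0, 0.008], [0, 0, 0], 1], [[0, 0, 0.0055], [0, 0, 0], 1], [[0, 0, 0], [0, 0, 0], 1]]'

```text
t: 42.55
ee_pos: [487.7, -60.7, 148.1]
orientation: [-0.181, -3.134, -0.002]
ft_force: [0.4, 0.5, -5.0]
width: 10.0
```

Request:
carry_out --rows '[[[0, -0.0031, -0.0055], [-0.059, 0, 0], 1], [[0, -0.0031, -0.0055], [-0.059, 0, 0], 1], [[0, -0.0031, -0.0055], [-0.059, 0, 0], 1], [[0, -0.0032, -0.0055], [-0.059, 0, 0], 1]]'

```text
t: 42.88
ee_pos: [487.6, -75.4, 171.1]
orientation: [0.178, 3.099, 0.373]
ft_force: [0.2, -1.2, -3.5]
width: 9.3
```

```bash
python3 - <<'E'
from p import *
st()
snap('scene','g1',(180,60,500,300),2.4)
E
```

```text
t 42.8833 p [487.6 -75.4 171.1] phi 83.4 tilt 13.7 q [-0.32  0.33  1.95  0.29  0.94 -1.96] F [ 0.2 -1.2 -3.5] w 9.3
```

View pics/g1.png

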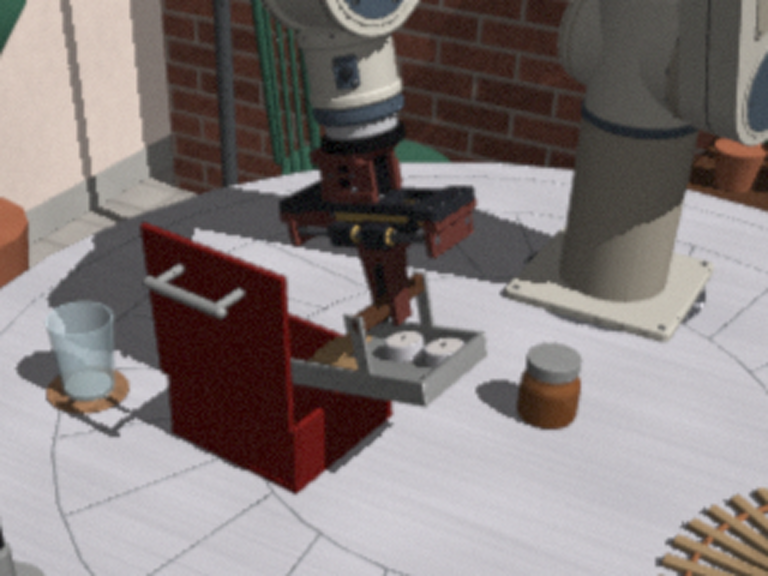

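```bash
python3 - <<'E'
from p import *
o=readout.get_obs(); q=o['qpos']; R=Ro.from_rotvec(o['orientation'])
def M(q): return Ro.from_euler('z',q[0])*Ro.from_euler('y',q[1]+q[2])*Ro.from_euler('z',q[3])*Ro.from_euler('y',q[4])*Ro.from_euler('z',q[5])
for s in (1,-1):
  C=M(q).inv()*R; print(C.as_euler('zyx').round(3))
C=Ro.from_euler('z',np.round(C.as_euler('zyx')[0]/(np.pi/2))*np.pi/2)
L=380.
for ph in (83.4,70,60,50,83.4+180):
  for t in (13.7,30,40,50):
    p,Rt=dump(-14,35,95,t,ph); w=p-L*Rt.as_matrix()[:,2]; q1=np.arctan2(w[1],w[0])
    a=q[1]+q[2]-.05
    e=(Ro.from_euler('y',-a)*Ro.from_euler('z',-q1)*Rt*C.inv()).as_euler('ZYZ')
    al=e-[np.pi,0,np.pi] if 0 else e
    print(ph,t,round(q1,2),e.round(2),'alt',round(e[0]-np.pi,2),round(-e[1],2),round(e[2]-np.pi,2),round(e[2]+np.pi,2))
E
```

```text
[ 1.571  0.    -0.   ]
[ 1.571  0.    -0.   ]
83.4 13.7 -0.33 [ 0.28  0.99 -1.95] alt -2.86 -0.99 -5.09 1.19
83.4 30 -0.56 [ 0.5   1.21 -2.27] alt -2.64 -1.21 -5.41 0.88
83.4 40 -0.67 [ 0.59  1.37 -2.38] alt -2.55 -1.37 -5.52 0.76
83.4 50 -0.76 [ 0.66  1.55 -2.45] alt -2.48 -1.55 -5.6 0.69
70 13.7 -0.33 [ 0.3   0.93 -1.74] alt -2.84 -0.93 -4.88 1.41
70 30 -0.58 [ 0.57  1.12 -2.11] alt -2.57 -1.12 -5.25 1.04
70 40 -0.71 [ 0.68  1.28 -2.25] alt -2.46 -1.28 -5.39 0.89
70 50 -0.82 [ 0.76  1.45 -2.35] alt -2.38 -1.45 -5.49 0.79
60 13.7 -0.33 [ 0.3   0.89 -1.57] alt -2.84 -0.89 -4.71 1.57
60 30 -0.58 [ 0.62  1.04 -1.98] alt -2.53 -1.04 -5.12 1.16
60 40 -0.72 [ 0.74  1.2  -2.15] alt -2.4 -1.2 -5.29 0.99
60 50 -0.85 [ 0.83  1.37 -2.27] alt -2.31 -1.37 -5.41 0.87
50 13.7 -0.33 [ 0.3   0.85 -1.4 ] alt -2.84 -0.85 -4.54 1.75
50 30 -0.58 [ 0.65  0.96 -1.85] alt -2.49 -0.96 -4.99 1.29
50 40 -0.73 [ 0.8   1.11 -2.05] alt -2.34 -1.11 -5.19 1.09
50 50 -0.87 [ 0.91  1.28 -2.19] alt -2.23 -1.28 -5.33 0.95
263.4 13.7 -0.34 [-0.3   0.89  1.54] alt -3.44 -0.89 -1.6 4.68
263.4 30 -0.09 [-0.62  1.03  1.96] alt -3.76 -1.03 -1.18 5.1
263.4 40 0.06 [-0.75  1.18  2.14] alt -3.9 -1.18 -1.01 5.28
263.4 50 0.18 [-0.85  1.36  2.25] alt -3.99 -1.36 -0.89 5.39
```

Request:
carry_out --rows '[[[0, -0.0032, -0.0055], [-0.059, 0, 0], 1], [[0, -0.0032, -0.0055], [-0.059, 0, 0], 1], [[0, -0.0033, -0.0055], [-0.059, 0, 0], 1], [[0, -0.0033, -0.0055], [-0.059, 0, 0], 1], [[0, -0.0034, -0.0056], [-0.059, 0, 0], 1]]'

```text
t: 43.35
ee_pos: [484.4, -100.6, 190.8]
orientation: [0.173, 2.996, 0.817]
ft_force: [0.1, 0.3, -3.9]
width: 9.4
```

```bash
python3 - <<'E'
from p import *
st()
R=Ro.from_rotvec(readout.get_obs()['orientation']); s=readout.get_obs()['ee_pos']+R.apply([0,-105,49]); d=s-[D[0],D[1],0]; c,sn=np.cos(D[2]),np.sin(D[2]); print('spout dish',c*d[0]+sn*d[1],-sn*d[0]+c*d[1],d[2])
snap('scene','g2',(180,60,500,300),2.4)
E
```

```text
t 43.35 p [ 484.4 -100.6  190.8] phi 83.4 tilt 30.5 q [-0.53  0.39  1.89  0.54  1.15 -2.28] F [ 0.1  0.3 -3.9] w 9.4
spout dish -13.644691731879057 34.96312073377764 95.30416012423106
```

View pics/g2.png

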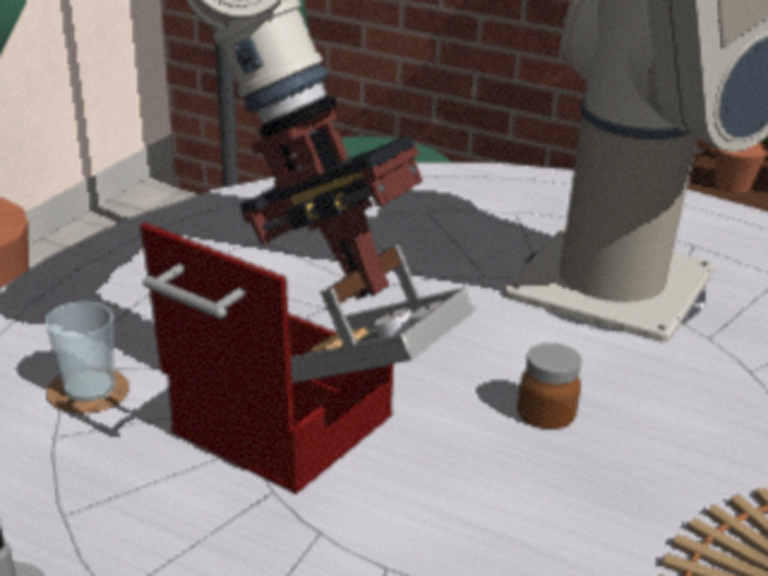

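Request:
carry_out --rows '[[[0, -0.0034, -0.0055], [-0.059, 0, 0], 1], [[0, -0.0034, -0.0056], [-0.059, 0, 0], 1], [[0, -0.0034, -0.0056], [-0.059, 0, 0], 1], [[0, -0.0035, -0.0056], [-0.059, 0, 0], 1], [[0, -0.0035, -0.0057], [-0.059, 0, 0], 1], [[0, 0, 0], [0, 0, 0], 1], [[0, 0, 0], [0, 0, 0], 1]]'

```text
t: 43.98
ee_pos: [480.7, -130.8, 201.5]
orientation: [0.166, 2.833, 1.238]
ft_force: [0.0, 0.2, -3.2]
width: 10.1
```

```bash
python3 - <<'E'
from p import *
st()
snap('scene','g3',(180,60,500,300),2.4)
snap('top','g4',(280,180,540,400),2.4)
st()
E
```

```text
t 43.9833 p [ 480.7 -130.8  201.5] phi 83.2 tilt 47.2 q [-0.69  0.52  1.81  0.68  1.39 -2.47] F [ 0.   0.2 -3.2] w 10.1
t 44.0833 p [ 480.8 -129.9  202.3] phi 83.4 tilt 47.2 q [-0.68  0.52  1.81  0.68  1.39 -2.47] F [ 0.  -0.  -3.2] w 9.7
```

View pics/g3.png

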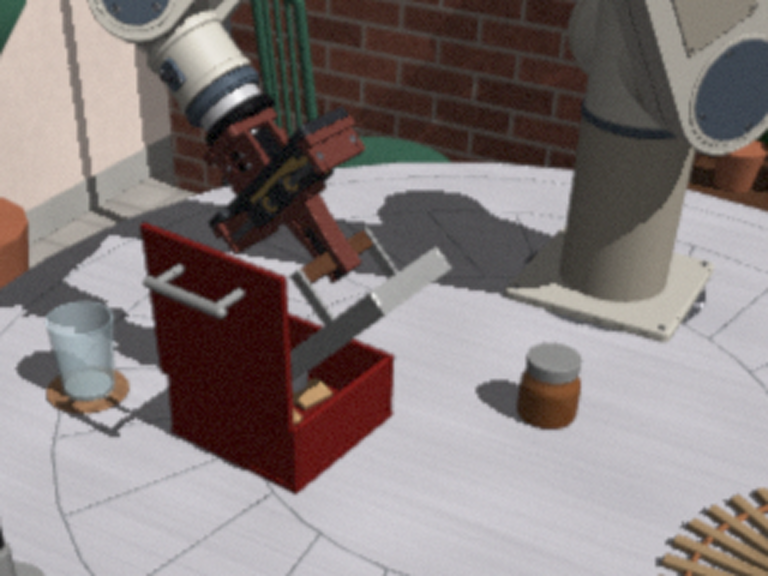

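View pics/g4.png

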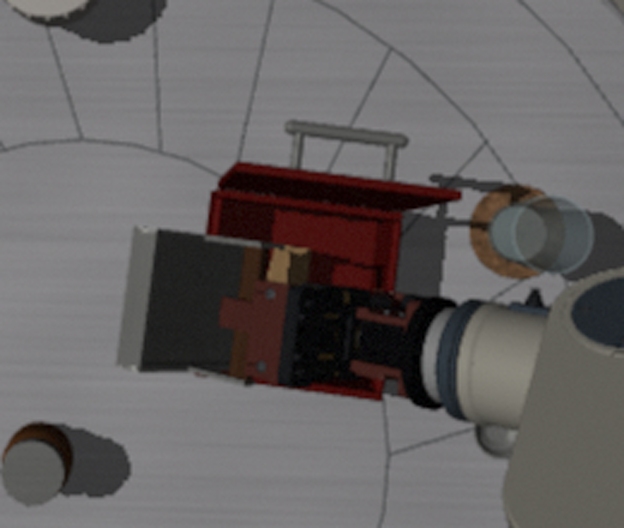

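Request:
carry_out --rows '[[[0, 0.008, 0], [0, 0, 0], 1], [[0, -0.008, 0], [0, 0, 0], 1], [[0, 0.008, 0], [0, 0, 0], 1], [[0, -0.008, 0], [0, 0, 0], 1], [[0, 0.008, 0], [0, 0, 0], 1], [[0, -0.008, 0], [0, 0, 0], 1], [[0, 0, 0], [0, 0, 0], 1], [[0, 0, 0], [0, 0, 0], 1], [[0, 0, 0], [0, 0, 0], 1]]'

```text
t: 44.83
ee_pos: [480.7, -130.6, 202.3]
orientation: [0.164, 2.83, 1.242]
ft_force: [-0.0, 0.5, -3.0]
width: 9.9
```

```bash
python3 - <<'E'
from p import *
for i in range(1): st()
plan([(*dump(-14,35,97,t),1,1) for t in np.linspace(47.2,0,15)[1:]],dump(-14,35,91,47.2))
E
```

```text
t 44.8333 p [ 480.7 -130.6  202.3] phi 83.4 tilt 47.4 q [-0.69  0.52  1.81  0.68  1.39 -2.47] F [-0.   0.5 -3. ] w 9.9
[[[0.0, 0.0071, 0.0022], [0.059, 0.0, 0.0], 1], [[0.0, 0.0027, 0.0062], [0.059, 0.0, 0.0], 1], [[0.0, 0.0027, 0.0063], [0.059, 0.0, 0.0], 1], [[0.0, 0.0027, 0.0063], [0.058, 0.0, 0.0], 1], [[0.0, 0.0027, 0.0062], [0.059, 0.0, 0.0], 1], [[0.0, 0.0027, 0.0063], [0.059, 0.0, 0.0], 1], [[0.0, 0.0027, 0.0062], [0.059, 0.0, 0.0], 1], [[0.0, 0.0027, 0.0063], [0.059, 0.0, 0.0], 1], [[0.0, 0.0027, 0.0063], [0.059, 0.0, 0.0], 1], [[0.0, 0.0027, 0.0062], [0.058, 0.0, 0.0], 1], [[0.0, 0.0027, 0.0063], [0.059, 0.0, 0.0], 1], [[0.0, 0.0027, 0.0062], [0.059, 0.0, 0.0], 1]]
[[[0.0, 0.0027, 0.0063], [0.059, 0.0, 0.0], 1], [[0.0, 0.0027, 0.0063], [0.059, 0.0, 0.0], 1]]
```

Request:
carry_out --rows '[[[0, 0.005, -0.004], [0.059, 0, 0], 1], [[0, 0.0027, 0.0062], [0.059, 0, 0], 1], [[0, 0.0027, 0.0062], [0.059, 0, 0], 1], [[0, 0.0027, 0.0062], [0.059, 0, 0], 1], [[0, 0.0027, 0.0062], [0.059, 0, 0], 1], [[0, 0.0027, 0.0062], [0.059, 0, 0], 1], [[0, 0.0027, 0.0062], [0.059, 0, 0], 1], [[0, 0.0027, 0.0062], [0.059, 0, 0], 1], [[0, 0.0027, 0.0062], [0.059, 0, 0], 1]]'

```text
t: 45.58
ee_pos: [485.8, -85.6, 178.8]
orientation: [0.179, 3.085, 0.457]
ft_force: [0.3, 0.4, -3.1]
width: 9.8
```

```bash
python3 - <<'E'
from p import *
st()
snap('scene','g5',(250,100,450,270),3.8)
snap('top','g6',(280,180,540,400),2.4)
st()
E
```

```text
t 45.5833 p [485.8 -85.6 178.8] phi 83.4 tilt 16.8 q [-0.38  0.33  1.93  0.34  0.98 -2.04] F [ 0.3  0.4 -3.1] w 9.8
t 45.6833 p [485.3 -84.1 178.7] phi 83.5 tilt 17.0 q [-0.37  0.33  1.93  0.35  0.98 -2.04] F [ 0.6  0.1 -2.1] w 9.8
```

View pics/g5.png

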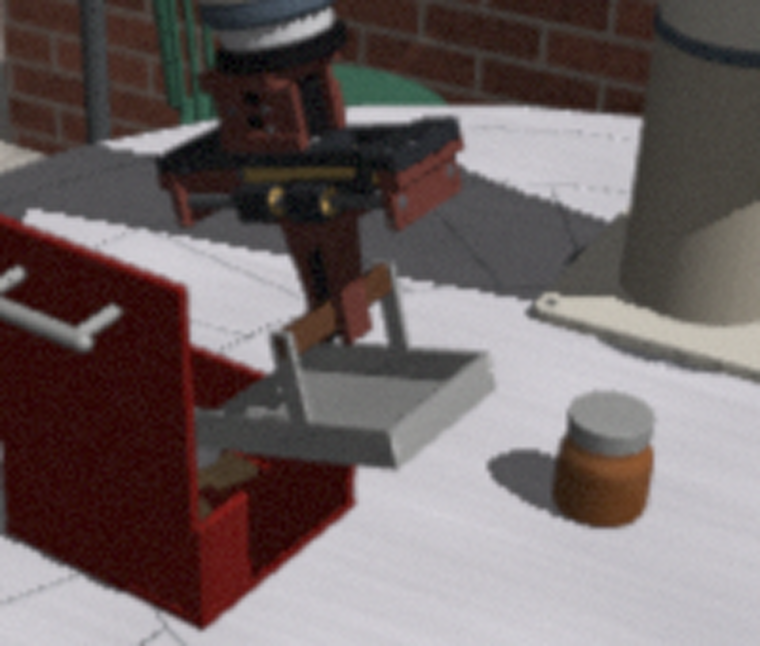

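View pics/g6.png

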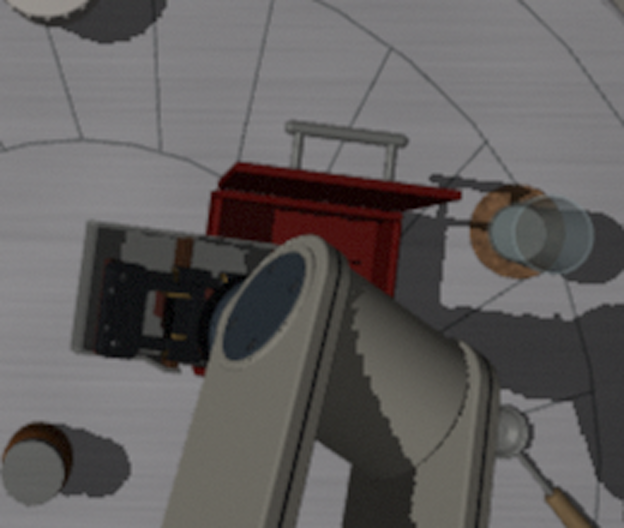

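Request:
carry_out --rows '[[[0, 0.0027, 0.003], [0.059, 0, 0], 1], [[0, 0.0027, 0.003], [0.059, 0, 0], 1], [[0, 0.0027, 0.003], [0.059, 0, 0], 1], [[0, 0.0027, 0.003], [0.059, 0, 0], 1], [[0, 0.0027, 0], [0.06, 0, 0], 1], [[0, 0.02, -0.003], [0, 0, 0], 1], [[0, 0.025, -0.003], [0, 0, 0], 1], [[0, 0.025, -0.003], [0, 0, 0], 1], [[0, 0.02, -0.003], [0, 0, 0], 1], [[0, 0, 0], [0, 0, 0], 1]]'

```text
t: 46.52
ee_pos: [498.5, 21.3, 181.8]
orientation: [-0.18, -3.136, -0.004]
ft_force: [-0.4, -0.8, -3.3]
width: 9.9
```

```bash
python3 - <<'E'
from p import *
st()
snap('scene','i1',(230,100,480,290),3.0)
snap('top','i2',(220,180,480,400),2.8)
s=seg([([457.6,338.5,165],75.3,1,16,2),([457.6,338.5,64.5],None,1,11,1)])
E
```

```text
t 46.5167 p [498.5  21.3 181.8] phi 83.4 tilt 0.1 q [ 0.02  0.3   1.94  0.    0.91 -1.44] F [-0.4 -0.8 -3.3] w 9.9
16 x [[0.0048, 0.0195, 0.001], [0, 0, 0], 1] 
2 x [[0, 0, 0], [0.0, -0.001, 0.071], 1] 
11 x [[0.0, 0.0001, 0.0092], [0, 0, 0], 1]
```

View pics/i1.png

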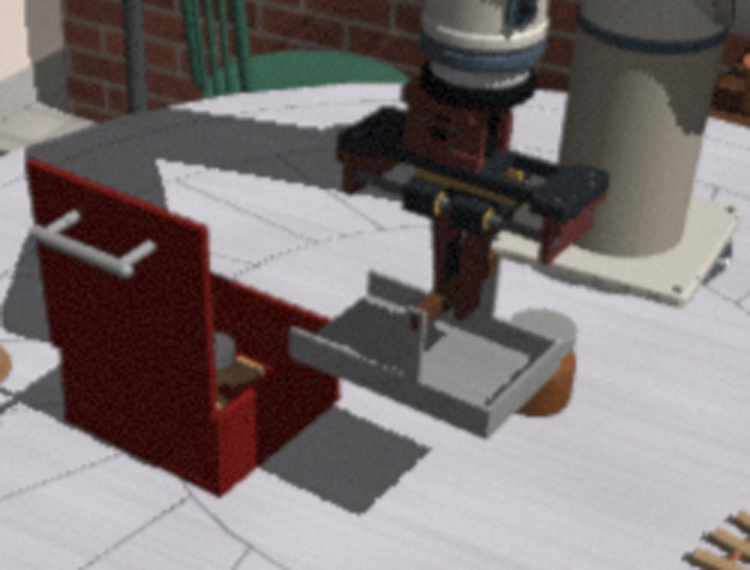

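View pics/i2.png

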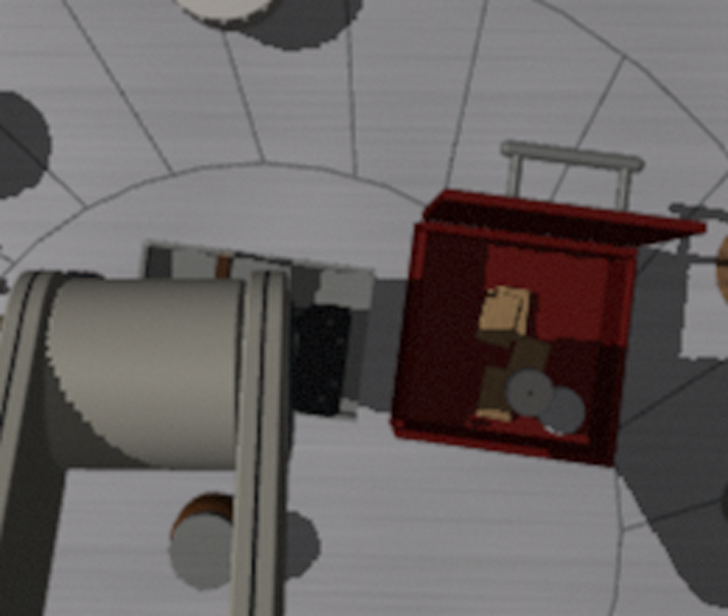

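Request:
carry_out --rows '[[[0.0024, 0.01, 0.001], [0, 0, 0], 1], [[0.0048, 0.0195, 0.001], [0, 0, 0], 1], [[0.0048, 0.0195, 0.001], [0, 0, 0], 1], [[0.0048, 0.0195, 0.001], [0, 0, 0], 1], [[0.0048, 0.0195, 0.001], [0, 0, 0], 1], [[0.0048, 0.0195, 0.001], [0, 0, 0], 1], [[0.0048, 0.0195, 0.001], [0, 0, 0], 1], [[0.0048, 0.0195, 0.001], [0, 0, 0], 1], [[0.0048, 0.0195, 0.001], [0, 0, 0], 1], [[0.0048, 0.0195, 0.001], [0, 0, 0], 1], [[0.0048, 0.0195, 0.001], [0, 0, 0], 1], [[0.0048, 0.0195, 0.001], [0, 0, 0], 1]]'

```text
t: 47.62
ee_pos: [468.8, 248.6, 168.9]
orientation: [-0.184, -3.135, 0.0]
ft_force: [-1.1, 0.1, -3.7]
width: 10.2
```

Request:
carry_out --rows '[[[0.0048, 0.0195, 0.001], [0, 0, 0], 1], [[0.0048, 0.0195, 0.001], [0, 0, 0], 1], [[0.0048, 0.0195, 0.001], [0, 0, 0], 1], [[0.0048, 0.0195, 0.001], [0, 0, 0], 1], [[0.0024, 0.0095, 0], [0, 0, 0], 1], [[0, 0, 0], [0, 0, 0.071], 1], [[0, 0, 0], [0, 0, 0.071], 1], [[0, 0, 0], [0, 0, 0], 1], [[0, 0, 0], [0, 0, 0], 1]]'

```text
t: 48.37
ee_pos: [457.9, 337.0, 165.1]
orientation: [-0.402, -3.116, 0.001]
ft_force: [-0.4, -0.3, -2.9]
width: 10.0
```

```bash
python3 - <<'E'
from p import *
st()
s=seg([([457.6,338.5,66],None,1,10,1)])
E
```

```text
t 48.3667 p [457.9 337.  165.1] phi 75.3 tilt 0.0 q [ 0.61  0.42  1.8  -0.    0.93 -0.7 ] F [-0.4 -0.3 -2.9] w 10.0
10 x [[0.0001, 0.0001, 0.0099], [0, 0, 0], 1]
```

Request:
carry_out --rows '[[[0, 0.0002, 0.0099], [0, 0, 0], 1], [[0, 0.0002, 0.0099], [0, 0, 0], 1], [[0, 0, 0.0099], [0, 0, 0], 1], [[0, 0, 0.0099], [0, 0, 0], 1], [[0, 0, 0.0099], [0, 0, 0], 1], [[0, 0, 0.0099], [0, 0, 0], 1], [[0, 0, 0.0099], [0, 0, 0], 1], [[0, 0, 0.0099], [0, 0, 0], 1], [[0, 0, 0.0099], [0, 0, 0], 1], [[0, 0, 0.0075], [0, 0, 0], 1], [[0, 0, 0], [0, 0, 0], 1], [[0, 0, 0], [0, 0, 0], 1]]'

```text
t: 49.37
ee_pos: [457.8, 338.1, 68.2]
orientation: [-0.404, -3.115, 0.001]
ft_force: [-0.1, 0.2, -2.5]
width: 10.0
```

Request:
carry_out --rows '[[[0, 0, 0.001], [0, 0, 0], 1], [[0, 0, 0.001], [0, 0, 0], 1], [[0, 0, 0.001], [0, 0, 0], 1], [[0, 0, 0.001], [0, 0, 0], 1], [[0, 0, 0], [0, 0, 0], 1]]'

```text
t: 49.78
ee_pos: [458.0, 338.2, 64.8]
orientation: [0.404, 3.115, 0.0]
ft_force: [-0.3, 0.1, -4.3]
width: 9.8
```

Request:
carry_out --rows '[[[0, 0, 0.001], [0, 0, 0], 1], [[0, 0, 0.001], [0, 0, 0], 1], [[0, 0, 0], [0, 0, 0], 1]]'

```text
t: 50.03
ee_pos: [458.2, 338.3, 63.6]
orientation: [0.404, 3.115, 0.0]
ft_force: [-1.6, -2.0, 6.0]
width: 9.8
```

Contact. Release and rise.

Request:
carry_out --rows '[[[0, 0, 0], [0, 0, 0], 0.5], [[0, 0, 0], [0, 0, 0], 0.5], [[0, 0, 0], [0, 0, 0], 0.5], [[0, 0, 0], [0, 0, 0], 0.5], [[0, 0, 0], [0, 0, 0], 0.5], [[0, 0, -0.015], [0, 0, 0], 0.5], [[0, 0, -0.02], [0, 0, 0], 0.5], [[0, 0, -0.025], [0, 0, 0], 0.5], [[0, 0, -0.03], [0, 0, 0], 0.5], [[0, 0, -0.03], [0, 0, 0], 0.5], [[0, 0, -0.03], [0, 0, 0], 0.5], [[0, 0, -0.03], [0, 0, 0], 0.5]]'

```text
t: 51.03
ee_pos: [457.7, 338.0, 244.2]
orientation: [0.404, 3.115, -0.0]
ft_force: [0.7, -0.4, 0.4]
width: 43.9
```

Request:
carry_out --rows '[[[0, 0, -0.03], [0, 0, 0.11], 0.6], [[0, 0, -0.03], [0, 0, 0.11], 0.6], [[0, 0, 0], [0, 0, 0.11], 0.6], [[0, 0, 0], [0, 0, 0.11], 0.6], [[0, 0, 0], [0, 0, 0.11], 0.6], [[0, 0, 0], [0, 0, 0.11], 0.6], [[0, 0, 0], [0, 0, 0.11], 0.6], [[0, 0, 0], [0, 0, 0.11], 0.6], [[0, 0, 0], [0, 0, 0.11], 0.6], [[0, 0, 0], [0, 0, 0.11], 0.6], [[0, 0, 0], [0, 0, 0.11], 0.6], [[0, 0, 0], [0, 0, 0.11], 0.6]]'

```text
t: 52.03
ee_pos: [457.8, 338.1, 302.6]
orientation: [2.235, 2.208, 0.0]
ft_force: [-0.1, 0.6, 0.1]
width: 35.1
```

```bash
python3 - <<'E'
from p import *
st()
s=seg([(None,-6.6,.65,1,1),([622.5,-215.2,325],None,.65,20,1)])
E
```

```text
t 52.0333 p [457.8 338.1 302.6] phi -0.7 tilt 0.0 q [ 0.62  0.26  1.68 -0.    1.21  0.63] F [-0.1  0.6  0.1] w 35.1
1 x [[0, 0, 0], [0.0, 0.0, 0.103], 0.65] 
20 x [[-0.0265, 0.0114, -0.0011], [0, 0, 0], 0.65]
```

Request:
carry_out --rows '[[[0, 0, 0], [0, 0, 0.103], 0.65], [[-0.0265, 0.0114, -0.0011], [0, 0, 0], 0.65], [[-0.0265, 0.0114, -0.0011], [0, 0, 0], 0.65], [[-0.0265, 0.0114, -0.0011], [0, 0, 0], 0.65], [[-0.0265, 0.0114, -0.0011], [0, 0, 0], 0.65], [[-0.0265, 0.0114, -0.0011], [0, 0, 0], 0.65], [[-0.0265, 0.0114, -0.0011], [0, 0, 0], 0.65], [[-0.0265, 0.0114, -0.0011], [0, 0, 0], 0.65], [[-0.0265, 0.0114, -0.0011], [0, 0, 0], 0.65], [[-0.0265, 0.0114, -0.0011], [0, 0, 0], 0.65], [[-0.0265, 0.0114, -0.0011], [0, 0, 0], 0.65]]'

```text
t: 52.95
ee_pos: [542.3, 60.9, 313.8]
orientation: [2.34, 2.096, 0.001]
ft_force: [0.3, 0.1, -0.5]
width: 31.0
```

Request:
carry_out --rows '[[[-0.0265, 0.0114, -0.0011], [0, 0, 0], 0.65], [[-0.0265, 0.0114, -0.0011], [0, 0, 0], 0.65], [[-0.0265, 0.0114, -0.0011], [0, 0, 0], 0.65], [[-0.0265, 0.0114, -0.0011], [0, 0, 0], 0.65], [[-0.0265, 0.0114, -0.0011], [0, 0, 0], 0.65], [[-0.0265, 0.0114, -0.0011], [0, 0, 0], 0.65], [[-0.0265, 0.0114, -0.0011], [0, 0, 0], 0.65], [[-0.0265, 0.0114, -0.0011], [0, 0, 0], 0.65], [[-0.0265, 0.0114, -0.0011], [0, 0, 0], 0.65], [[-0.0265, 0.0114, -0.0011], [0, 0, 0], 0.65], [[0, 0, 0], [0, 0, 0], 0.65], [[0, 0, 0], [0, 0, 0], 0.65]]'

```text
t: 53.95
ee_pos: [626.2, -214.8, 324.1]
orientation: [-2.342, -2.093, -0.0]
ft_force: [-0.6, 0.3, -0.6]
width: 30.8
```

```bash
python3 - <<'E'
from p import *
st()
s=seg([([622.1,-215.1,200],-6.6,.65,12,1)])
snap('scene','k1',(180,60,500,300),2.4)
snap('top','k2',(100,200,420,400),2.4)
E
```

```text
t 53.95 p [ 626.2 -214.8  324.1] phi -6.4 tilt 0.0 q [-0.35  0.39  1.44  0.    1.31 -0.24] F [-0.6  0.3 -0.6] w 30.8
12 x [[-0.0001, -0.0003, 0.0103], [0, 0, 0], 0.65] 
1 x [[0, 0, 0], [0.0, 0.0, 0.003], 0.65]
```

View pics/k1.png

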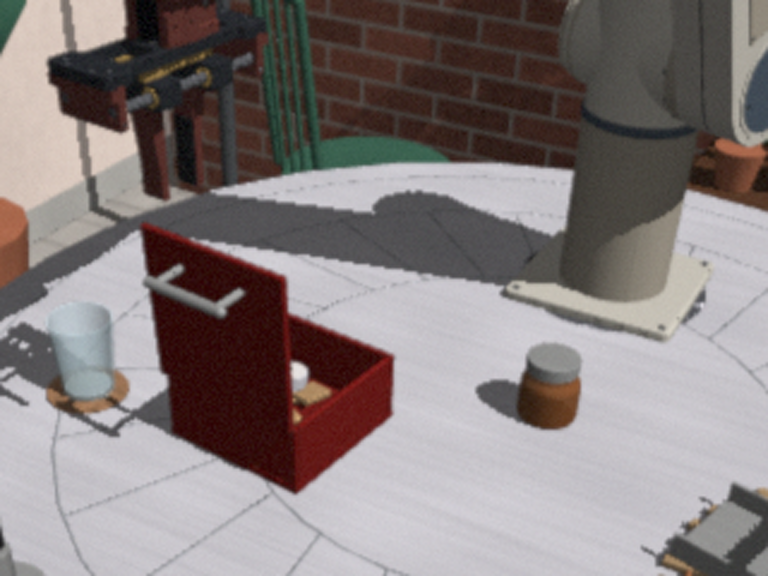

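View pics/k2.png

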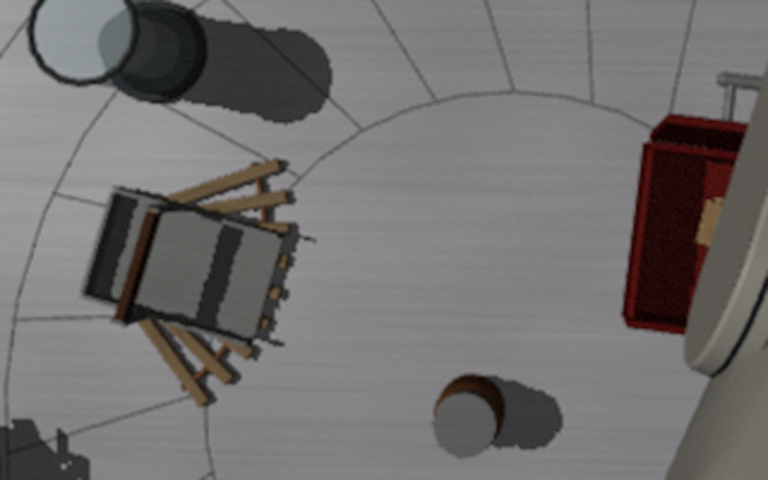

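Request:
carry_out --rows '[[[0, -0.0003, 0.0103], [0, 0, 0], 0.65], [[0, -0.0003, 0.0103], [0, 0, 0], 0.65], [[0, -0.0003, 0.0103], [0, 0, 0], 0.65], [[0, -0.0003, 0.0103], [0, 0, 0], 0.65]]'

```text
t: 54.38
ee_pos: [624.7, -212.6, 282.0]
orientation: [-2.339, -2.097, 0.0]
ft_force: [0.0, 0.1, -0.9]
width: 31.2
```

```bash
python3 - <<'E'
from p import *
st()
s=seg([([622.1,-215.1,201],None,.65,8,1)])
E
```

```text
t 54.3833 p [ 624.7 -212.6  282. ] phi -6.2 tilt 0.0 q [-0.35  0.42  1.49  0.    1.23 -0.24] F [ 0.   0.1 -0.9] w 31.2
8 x [[-0.0003, -0.0003, 0.0101], [0, 0, 0], 0.65]
```

Request:
carry_out --rows '[[[-0.0002, -0.0006, 0.0101], [0, 0, 0], 0.65], [[-0.0002, -0.0006, 0.0101], [0, 0, 0], 0.65], [[-0.0002, -0.0004, 0.0101], [0, 0, 0], 0.65], [[-0.0002, 0, 0.0101], [0, 0, 0], 0.65], [[0, 0, 0.0101], [0, 0, 0], 0.65], [[0, 0, 0.0101], [0, 0, 0], 0.65], [[0, 0, 0.0101], [0, 0, 0], 0.65], [[0, 0, 0.0101], [0, 0, 0], 0.65], [[0, 0, 0], [0, 0, 0], 0.65], [[0, 0, 0], [0, 0, 0], 0.65]]'

```text
t: 55.22
ee_pos: [623.3, -214.0, 202.0]
orientation: [-2.339, -2.096, 0.0]
ft_force: [0.5, -0.3, 0.1]
width: 30.9
```

Request:
carry_out --rows '[[[0, 0, 0], [0, 0, 0], 1], [[0, 0, 0], [0, 0, 0], 1], [[0, 0, 0], [0, 0, 0], 1], [[0, 0, 0], [0, 0, 0], 1], [[0, 0, 0], [0, 0, 0], 1], [[0, 0, 0], [0, 0, 0], 1]]'

```text
t: 55.72
ee_pos: [623.5, -214.2, 203.0]
orientation: [2.34, 2.096, 0.0]
ft_force: [-1.3, -0.3, 0.9]
width: 10.2
```

Request:
carry_out --rows '[[[0, -0.007, -0.0023], [0, 0, 0], 1], [[0, -0.0071, -0.002], [0, 0, 0], 1], [[0, -0.0072, -0.0016], [0, 0, 0], 1], [[0, -0.0073, -0.0013], [0, 0, 0], 1], [[0, -0.0074, -0.0009], [0, 0, 0], 1], [[0, -0.0074, -0.0005], [0, 0, 0], 1], [[0, -0.0074, -0.0001], [0, 0, 0], 1], [[0, -0.0074, 0.0002], [0, 0, 0], 1], [[0, -0.0074, 0.0006], [0, 0, 0], 1], [[0, -0.0073, 0.001], [0, 0, 0], 1], [[0, -0.0073, 0.0014], [0, 0, 0], 1], [[0, -0.0072, 0.0017], [0, 0, 0], 1]]'

```text
t: 56.72
ee_pos: [535.7, -204.0, 206.5]
orientation: [-2.34, -2.096, -0.001]
ft_force: [3.1, 4.0, 3.1]
width: 10.1
```

Request:
carry_out --rows '[[[0, -0.0071, 0.0021], [0, 0, 0], 1], [[0, -0.007, 0.0024], [0, 0, 0], 1], [[0, -0.0069, 0.0028], [0, 0, 0], 1], [[0, -0.0067, 0.0031], [0, 0, 0], 1], [[0, -0.0065, 0.0035], [0, 0, 0], 1], [[0, -0.0064, 0.0038], [0, 0, 0], 1], [[0, -0.0062, 0.0041], [0, 0, 0], 1], [[0, -0.0059, 0.0044], [0, 0, 0], 1], [[0, -0.0057, 0.0047], [0, 0, 0], 1], [[0, -0.0055, 0.005], [0, 0, 0], 1], [[0, -0.0052, 0.0053], [0, 0, 0], 1], [[0, -0.0049, 0.0055], [0, 0, 0], 1]]'

```text
t: 57.72
ee_pos: [462.1, -196.0, 159.1]
orientation: [-2.34, -2.095, -0.0]
ft_force: [3.0, 4.7, 0.6]
width: 10.3
```

```bash
python3 - <<'E'
from p import *
st()
E
```

```text
t 57.7167 p [ 462.1 -196.   159.1] phi -6.3 tilt 0.0 q [-0.43  0.34  1.95  0.    0.86 -0.32] F [3.  4.7 0.6] w 10.3
```

Request:
carry_out --rows '[[[0, -0.0046, 0.0058], [0, 0, 0], 1], [[0, -0.0043, 0.006], [0, 0, 0], 1], [[0, -0.004, 0.0062], [0, 0, 0], 1], [[0, -0.0037, 0.0064], [0, 0, 0], 1], [[0, -0.0034, 0.0066], [0, 0, 0], 1], [[0, -0.0031, 0.0068], [0, 0, 0], 1], [[0, -0.0027, 0.0069], [0, 0, 0], 1], [[0, -0.0024, 0.007], [0, 0, 0], 1], [[0, 0, 0], [0, 0, 0], 1]]'

```text
t: 58.47
ee_pos: [433.7, -192.8, 106.5]
orientation: [-2.339, -2.095, 0.001]
ft_force: [4.0, 4.2, -4.6]
width: 10.1
```

Request:
carry_out --rows '[[[0, 0, 0.0015], [0, 0, 0], 1], [[0, 0, 0.001], [0, 0, 0], 1], [[0, 0, 0], [0, 0, 0], 1]]'

```text
t: 58.72
ee_pos: [433.1, -192.7, 104.7]
orientation: [-2.337, -2.094, 0.003]
ft_force: [-3.3, 3.9, -1.0]
width: 9.9
```

Request:
carry_out --rows '[[[0, 0, 0.0015], [0, 0, 0], 1], [[0, 0, 0.0015], [0, 0, 0], 1], [[0, 0, 0], [0, 0, 0], 1]]'

```text
t: 58.97
ee_pos: [433.1, -192.8, 103.8]
orientation: [-2.337, -2.094, 0.003]
ft_force: [-11.7, 6.6, 26.2]
width: 10.5
```

Request:
carry_out --rows '[[[0, 0, -0.002], [0, 0, 0], 1], [[0, 0, 0], [0, 0, 0], 0.6], [[0, 0, 0], [0, 0, 0], 0.6], [[0, 0, 0], [0, 0, 0], 0.6], [[0, 0, 0], [0, 0, 0], 0.6], [[0, 0, -0.012], [0, 0, 0], 0.6], [[0, 0, -0.015], [0, 0, 0], 0.6], [[0, 0, -0.02], [0, 0, 0], 0.6], [[0, 0, -0.025], [0, 0, 0], 0.6], [[0, 0, -0.025], [0, 0, 0], 0.6], [[0, 0, -0.025], [0, 0, 0], 0.6], [[0, 0, -0.025], [0, 0, 0], 0.6]]'

```text
t: 59.97
ee_pos: [435.1, -193.5, 252.8]
orientation: [2.34, 2.096, 0.0]
ft_force: [0.4, -0.1, 0.1]
width: 35.4
```

Request:
carry_out --rows '[[[0.025, -0.005, -0.005], [0, 0, 0], 0.6], [[0.025, -0.005, -0.005], [0, 0, 0], 0.6], [[0.025, -0.005, -0.005], [0, 0, 0], 0.6], [[0.025, -0.005, -0.005], [0, 0, 0], 0.6], [[0.025, -0.005, -0.005], [0, 0, 0], 0.6], [[0.025, -0.005, -0.005], [0, 0, 0], 0.6], [[0.025, -0.005, -0.005], [0, 0, 0], 0.6], [[0, 0, 0], [0, 0, 0], 0.6]]'

```text
t: 60.63
ee_pos: [419.6, -12.9, 287.5]
orientation: [2.337, 2.098, 0.003]
ft_force: [-0.2, 0.0, -0.2]
width: 35.2
```

```bash
python3 - <<'E'
from p import *
st()
snap('scene','l1',(190,130,590,420),1.9)
snap('top','l2',(100,180,500,420),1.9)
im=cv2.imread('pics/scene0.png').astype(int); b=cv2.imread('pics/l1_raw.png').astype(int)
d=np.abs(im-b).sum(2)[185:265,245:350]; print('dish diff px',(d>60).sum())
E
```

```text
t 60.6333 p [419.6 -12.9 287.5] phi -6.2 tilt 0.1 q [-0.06  0.03  1.99  0.    1.12  0.05] F [-0.2  0.  -0.2] w 35.2
dish diff px 749
```

View pics/l1.png

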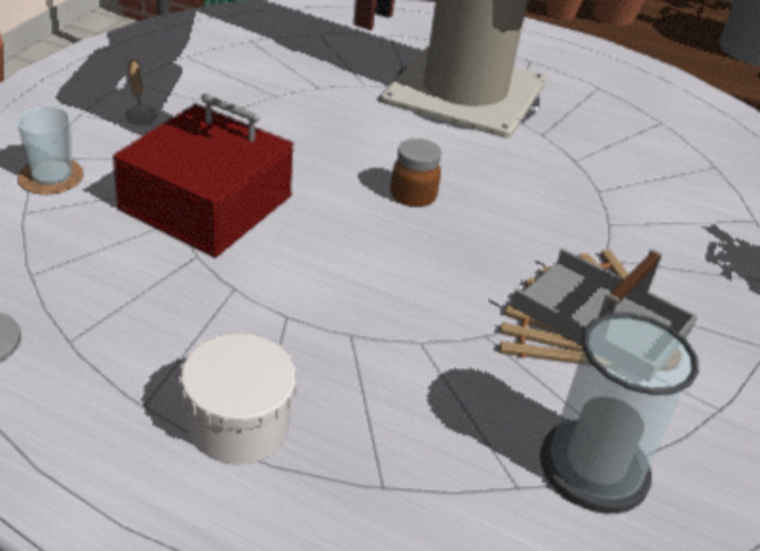

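View pics/l2.png

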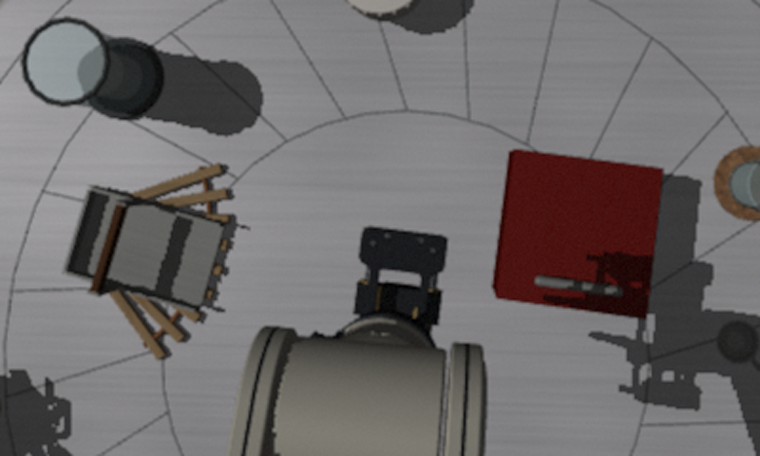

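```bash
python3 - <<'E'
from p import *
for (a,b,box) in (('scene0','l1_raw',(292,176,332,206)),('scene0','l1_raw',(330,205,348,240)),('top0','l2_raw',(376,318,442,342)),('top0','l2_raw',(358,335,374,352))):
    A=cv2.imread(f'pics/{a}.png',0).astype(np.float32);B=cv2.imread(f'pics/{b}.png',0).astype(np.float32)
    x0,y0,x1,y1=box; t=A[y0:y1,x0:x1]; s=B[y0-6:y1+6,x0-6:x1+6]
    r=cv2.matchTemplate(s,t,cv2.TM_CCOEFF_NORMED); _,m,_,l=cv2.minMaxLoc(r); print(box,m,l[0]-6,l[1]-6)
print(proj('scene',T(D,[[-55,0,123],[-55-2,0,123+8]])))
a=cv2.imread('pics/scene0.png')[170:265,240:355];b=cv2.imread('pics/l1_raw.png')[170:265,240:355]
cv2.imwrite('pics/cmp.png',cv2.resize(np.hstack([a,b]),None,fx=3.4,fy=3.4,interpolation=cv2.INTER_CUBIC))
E
```

```text
(292, 176, 332, 206) 0.9804726839065552 0 0
(330, 205, 348, 240) 0.9985203742980957 0 0
(376, 318, 442, 342) 0.8458243608474731 0 0
(358, 335, 374, 352) 0.998738706111908 0 0
[[310.44760348 186.98457191]
 [310.92954378 183.89459914]]
```

View pics/cmp.png

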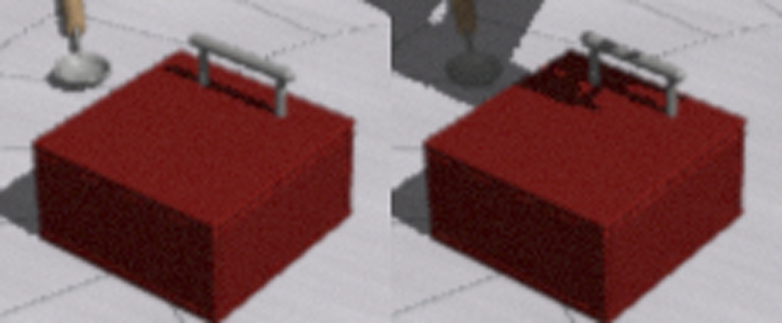

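The handle and lid match the starting picture with no pixel shift (8 mm open would be 3 px), so the flap is shut. Handing in.

```bash
python3 - <<'E'
from workcell import close_job
print(close_job())
E
```

```text
the job is handed in; nothing more can be done
None
```

I finished the job in about 61 s of robot time and handed it in; the system reports no verdict, so I don't know the score.

**What I did:**
- **Gathering:** With the flap shut, I put all four tablets on the tray beside the two tealights that were there.
- **Opening:** I then opened the flap to about 1.6 rad by its handle.
- **Tipping:** I lifted the loaded tray level and tipped it to about 47° over the dish.
- **Finishing:** I set the tray back on the trivet and closed the flap.

**Last checks:**
- **Load:** With the tray pulled back from the open dish, the top picture showed both tealights and the tablets in the dish. Two tablets were in a stack, so I counted four by their layout. The tray showed empty in both views.
- **Flap:** It resisted with 26 N when pressed down. In the final picture its handle and edges sit exactly where they were at the start (0 px shift; 8 mm open would show about 3 px).
- **Tray:** It sits on the trivet and looks level. I set it about 9 mm from where it started, towards the trivet's centre as I measured it. I estimate it is within about 10 mm of that centre; I didn't measure the final position.
- **Bystanders:** The lamp, citronella pot and tumbler look unmoved. I only compared the pictures by eye and didn't measure them.

**Disagreements:**
- **Handle position:** My camera estimate of the flap handle was about 3 mm off in x. I corrected for it when I gripped the handle.
- **Force reading:** The wrist force reading after tipping was too noisy to show that the tray was empty, so that rests on the pictures.

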